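Lift a pick sample board into its display case

TASK

The square pick sample board has just been polished, so don't let the gripper touch it: slide the lifter's blade under it, carry it on the blade to the open display case and set it down gently so it rests flat and fully inside. Take the lifter out, leave it standing upright on the counter, and fold the case's stiff cover fully shut. Leave the clip stand and the other small things where they are.

Things in the scene. Friction and masses are not known exactly. Their poses are not given: they have to be found in the camera images.
- lifter: Lifter: flat steel blade 108 x 56 x 2 mm lying on the counter, with an upright wooden grip 24 (x) x 16 (y) mm rising to 85 mm above the blade's underside. Origin: on the underside, straight below the grip's axis. +x points to the square tip, 92 mm ahead of the origin; the heel is 16 mm behind. z up. About 130 g; it stands by itself.
- sample_board: Square dark wooden board 96 x 96 x 6 mm, six flat picks in its face, on four round rubber feet 5 mm high, 8 mm across, centred 43 mm from its middle in x and in y: a free gap 5 mm high and 78 mm wide runs under it, open on all four sides. Origin: board's middle, at the feet's undersides (top face z = 11 mm). x, y along its sides, z up. About 70 g, loose.
- case: Display case, fixed: floor 5 mm thick, side and back walls 24 mm high, open front. Origin: on the counter below its middle. +x points to the back wall, -x out of the front. Floor from x = -62 mm to the back wall's inner face at +62; side walls' inner faces at y = +-60; outside x -62 to +68, y +-65 mm. Cover hinged on top of the back wall.
- cover (a joint): Cover angle, rad: 0 = shut, level on the walls; grows as it opens up and back; 1.57 = upright; 1.9 = stop. Clear panel in an aluminium frame, 125 mm from hinge to free edge, 130 mm wide, 5 mm thick. Stiff hinge (about 0.12 N m of friction): the cover stays where it is left.
- cover_hinge (a point): Middle of the cover's hinge line, at x = +66 mm, z = 24 mm in the case's frame; the hinge line runs along the case's y. The shut cover's underside is at this height, its upper face 5 mm higher.
- cover_edge (a point): Middle of the cover's free edge, 125 mm from the hinge line, half way through the cover's thickness.
- clip_stand: Chrome clip stand, fixed, about 95 mm tall, round foot 52 mm across, holding a green pick upright. Origin under the middle of its foot. To be left alone.
- pitch_pipe: Round brass pitch pipe lying flat, 68 mm across, 14 mm high. Origin under its centre. To be left alone.
- tuning_fork: Steel tuning fork lying flat, 140 mm long, 22 mm wide, 5 mm thick, tines towards its +x. Origin near its middle. To be left alone.
- kazoo: Bamboo kazoo, 120 mm long along its x, 24 mm thick. Origin under its middle. To be left alone.
- cymbal0: Brass finger cymbal lying dome up, 56 mm across, 14 mm high with a small loop on top. Origin under its centre. To be left alone.
- cymbal1: The other finger cymbal, the same. To be left alone.
There are look-alikes about, which are no part of the job. What is shaped like the lifter but orange or yellow is not meant.

How it is judged:
By the outcome, as a careful person would: the job done as asked, in the order asked, and still so for the second after the job is handed in, with the robot touching nothing.
It also fails if it takes over 67 s, if anything falls off the work surface, if the arm or the gripper's body presses on something with over 40 N, if the wrist force passes 120 N, or if a joint passes its speed limit or range.

ROBOT

A 6-joint arm with a two-finger parallel gripper is mounted at the origin on the work surface. World frame = base frame: x ahead of the robot, y to its left, z up, the work surface at z = 0. Lengths are in m, angles in rad, forces in N, time in s.
With the tool pointing down it reaches from about 0.35 to 0.875 m from the base axis. Payload 4.2 kg.
Tool frame: the origin (TCP) lies at the very end of the fingers, on their centre line; the grasp point (between the pads) lies 19 mm behind it (hold_point_z is the distance from the TCP to the grasp point, in m); x points along the fingers, y is the direction in which the jaws open and shut, and the axes are right-handed (so a half turn about x gives the same grasp; the last joint's range is limited). The gripper opens to 87 mm and grips with 3 to 60 N. Pads are 19 mm wide; open, the fingers measure 117 mm over their backs; the gripper's body (75 mm by 190 mm) begins 51 mm behind the grasp point.
Start: joints at [1.391, 0.385, 0.008, 0, -1.194, -0.259], TCP at [0.265, 0.566, 0.223] pointing down, gripper open.
Joint ranges: [-3.14, 3.14], [-1.21, 2.06], [-1.07, 1.41], [-3.16, 2.05], [-2.99, -0.16], [-3.1, 3.1]. Speed limits (rad/s): [2.79, 2.79, 3.14, 3.14, 3.14, 3.14].

INTERFACE

Orientations are given as a unit quaternion [x, y, z, w].
In Python, from cell import state, grab_frame, hand_in, look_for, mark_of, hold_point_z gives the robot as it stands.
- The arm moves only by the shell command python3 -m jog 'ROWS' [OPENING] [FORCE]. ROWS is JSON, a list of rows, each a list of 6 numbers: the shift along the tool's x, y, z in mm, then the turn, a rotation vector about the tool's x, y, z in degrees. In form: [[dx, dy, dz, rx, ry, rz], ...]. A call has 1 to 8 rows; each row shifts and turns the commanded pose from where the row before left it, along the tool's axes as they then stand; what a row does not reach is not made up. A row lasts 1/12 s, in which the tool goes at most 41.7 mm and 7.16 degrees, less where a joint would pass 70% of its speed; a pose out of reach is approached as far as the arm can. A call is refused whole if a number of a shift passes 41.7 or a number of a turn 7.16, either way. A call with a gripper value outside its range is refused whole. OPENING is the opening, from 0 (shut) to 1 (fully open), set as the call begins (- or left out, the last holds). The fingers move at their own pace and stop on an object; FORCE is the grip in N (left out, the last holds). Time passes only in rows, so rows that do not move let the fingers close. It gives the time, the measured TCP pose, the force and the opening at its end, in the units of the state.
- state(): the state, without advancing time (a new reading comes with each control period).
- grab_frame(name): name is "scene" or "top" or "wrist"; returns a dict with "image" (384x512x3 uint8, blue, green, red), "depth" (384x512 float32, m along the optical axis (not along the pixel's ray), 0 where there is no reading), "fx", "fy", "cx", "cy" (pixels), "world_from_camera" (4x4, takes a point from camera to world coordinates). Camera axes: x right, y down, z forward; pixel columns grow to the right and rows downward; lengths in m; the calibration is good to about 2 mm. The wrist camera is an equidistant fisheye: a pixel r from the principal point sees the ray r / f radians off the axis. A picture is of the moment at which its call begins.
- hand_in(): hands the job in, once; it reports no verdict.
Trained networks look in a picture, given as the dict that the camera call returned (one of the last four; its "shot" number tells which), for a name from the list of things; names that differ only in an ending like _2 or _b are one class to them, and where a whole thing is asked for, a point or a joint stands for the part that bears it (a point fixed in the world has none). Each returns a list of dicts, best first, with "confidence" (0 to 1); they miss things now and then, are a little off and sometimes report something else, mostly with a low value. They report only what shows in the picture. A call takes as long as a camera call. They do not tell look-alikes from the thing itself.
- look_for(picture, query): "extent" ([centre column, centre row, width, height] in pixels, round what is visible of it).
- mark_of(picture, query): "uv" ([column, row] in pixels: a listed point, or the origin of a listed thing).
The state is a dict: "t": time; "qpos": joint angles; "joint_velocities": joint speeds; "effort": joint torques, N m; "tool_pos": TCP position; "tool_rot": TCP orientation; "ft_force": force on the tool from outside, world axes, zero at the start; "moment": the same for the moment, N m; "finger_gap": finger opening in m.
Only numpy, scipy, OpenCV 4.12 (cv2) and the standard library are available. Lean on these libraries where they do the work, as an engineer would, in place of code of your own. Each camera call takes 0.05 s, during which the arm holds its last target.

## Working session

There is one attempt and no reset: what is moved stays moved. The work goes in short steps, Python scripts to look and compute and a shell command to move; the robot and the scene stay as the last step left them, time stands still between calls to the robot, and variables do not carry over. Pictures are saved under pics/ and viewed, and the job is handed in when it is done.

```bash
mkdir -p pics; ls
python3 - <<'E'
from cell import *
import cv2
print(state(), hold_point_z)
for n in ("scene","top","wrist"):
    f=grab_frame(n); cv2.imwrite(f"pics/a_{n}.png",f["image"]); print(n,f["fx"],f["cx"],f["cy"],f["world_from_camera"].round(3).tolist())
    for q in ("lifter","sample_board","case","cover_hinge","cover_edge"):
        print(q,[ (r["extent"],round(r["confidence"],2)) for r in look_for(f,q)][:4], [ (r["uv"],round(r["confidence"],2)) for r in mark_of(f,q)][:4])
print(state()["t"])
E
```

```text
pics
{'t': 0.0, 'qpos': array([ 1.39059124e+00,  3.85557106e-01,  6.63566063e-03, -5.26032023e-04,
       -1.19399645e+00, -2.58599887e-01]), 'joint_velocities': array([ 5.49139706e-04, -1.48962138e-03, -1.31733198e-03,  1.90829151e-03,
        3.99117188e-05, -8.17902653e-04]), 'effort': array([-7.13766872e-05, -3.90666318e+01,  1.87401724e+01,  4.21971023e+00,
        1.10464587e-02, -1.97170575e-04]), 'tool_pos': array([0.2652566 , 0.56525388, 0.22145911]), 'tool_rot': array([-0.6899971 ,  0.15472246,  0.69028377,  0.15320989]), 'ft_force': array([ 0.16899975,  0.43197814, -0.40312273]), 'moment': array([ 0.03237037,  0.00344079, -0.03264364]), 'finger_gap': 0.08706781757252288} 0.0187
scene 439.67286051897486 264.0079275068331 183.54670756229643 [[0.495, 0.521, -0.695, 1.353], [0.869, -0.306, 0.389, -0.431], [-0.01, -0.797, -0.604, 0.738], [0.0, 0.0, 0.0, 1.0]]
lifter [([149.2, 165.2, 42.2, 35.3], 0.96), ([234.6, 150.5, 33.9, 28.0], 0.76), ([245.3, 179.5, 43.4, 43.8], 0.71), ([328.6, 170.4, 74.9, 55.9], 0.6)] [([161.1, 178.4], 0.93), ([234.1, 184.4], 0.86), ([243.9, 160.7], 0.81)
[... 598 characters left out ...]
325.6, 281.3], 0.62)]
sample_board [([337.8, 182.6, 41.6, 42.7], 0.77), ([243.4, 148.9, 25.5, 27.9], 0.4)] [([243.3, 150.2], 0.63), ([337.6, 182.6], 0.57)]
case [([174.4, 171.4, 62.8, 68.3], 0.78), ([182.3, 109.7, 39.2, 9.6], 0.74)] [([405.9, 195.0], 0.16)]
cover_hinge [([174.7, 170.4, 62.5, 73.9], 0.7), ([174.8, 148.1, 63.0, 20.1], 0.46)] [([179.3, 155.3], 0.94)]
cover_edge [([173.2, 147.6, 61.1, 22.1], 0.59)] [([252.4, 114.3], 0.22)]
wrist 297.3186396354542 257.15389997501495 186.98921910123977 [[-0.425, -0.868, -0.258, 0.336], [-0.905, 0.407, 0.121, 0.534], [0.0, 0.285, -0.959, 0.384], [0.0, 0.0, 0.0, 1.0]]
lifter [] []
sample_board [] []
case [] []
cover_hinge [] []
cover_edge [] []
1.65
```

Run:
```python
import cv2
a=cv2.imread("pics/a_scene.png");b=cv2.imread("pics/a_top.png")
cv2.imwrite("pics/a_scene_z.png",cv2.resize(a[110:270,100:400],None,fx=2.6,fy=2.6,interpolation=cv2.INTER_CUBIC))
cv2.imwrite("pics/a_top_z.png",cv2.resize(b[90:320,110:400],None,fx=2.6,fy=2.6,interpolation=cv2.INTER_CUBIC))
```

```text
(no output)
```

View pics/a_scene_z.png

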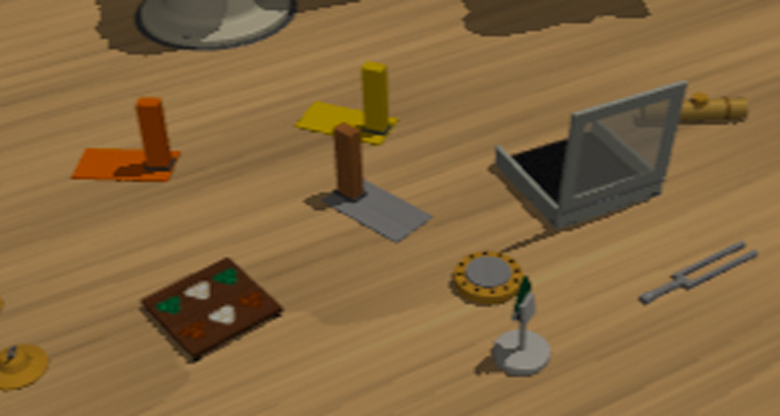

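View pics/a_top_z.png

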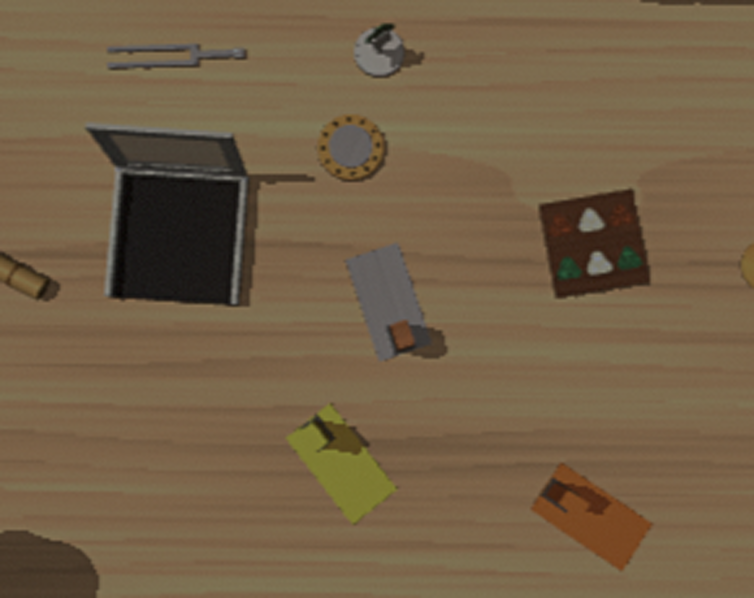

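```bash
cat > h.py <<'E'
import numpy as np, cv2
from cell import *
from scipy.spatial.transform import Rotation as R
def rays(f,uv):
    uv=np.atleast_2d(uv).astype(float)
    x=(uv[:,0]-f["cx"])/f["fx"]; y=(uv[:,1]-f["cy"])/f["fy"]
    if f.get("fish"):
        r=np.hypot(x,y); s=np.where(r>1e-9,np.sin(r)/np.maximum(r,1e-9),1)
        d=np.c_[x*s,y*s,np.cos(r)]
    else: d=np.c_[x,y,np.ones(len(x))]
    return d
def onplane(f,uv,z):
    T=f["world_from_camera"]; d=rays(f,uv)@T[:3,:3].T; o=T[:3,3]
    return o+d*((z-o[2])/d[:,2])[:,None]
def cloud(f):
    h,w=f["depth"].shape; v,u=np.mgrid[:h,:w]; d=rays(f,np.c_[u.ravel(),v.ravel()])
    d=d/d[:,2:3]*f["depth"].reshape(-1,1); T=f["world_from_camera"]
    return (d@T[:3,:3].T+T[:3,3]).reshape(h,w,3)
def grab(n,fish=False):
    f=grab_frame(n); f["fish"]=(n=="wrist"); return f
def proj(f,P):
    T=f["world_from_camera"]; p=(np.atleast_2d(P)-T[:3,3])@T[:3,:3]
    if f.get("fish"):
        rho=np.hypot(p[:,0],p[:,1]); th=np.arctan2(rho,p[:,2]); k=th/np.maximum(rho,1e-9)
        return np.c_[f["cx"]+f["fx"]*p[:,0]*k,f["cy"]+f["fy"]*p[:,1]*k]
    return np.c_[f["cx"]+f["fx"]*p[:,0]/p[:,2],f["cy"]+f["fy"]*p[:,1]/p[:,2]]
E
python3 - <<'E'
from h import *
np.set_printoptions(precision=4,suppress=True)
f=grab("top"); np.savez("top0.npz",**{k:f[k] for k in("image","depth","fx","fy","cx","cy","world_from_camera")})
C=cloud(f)
def at(n,u,v): print(n,C[v,u])
for n,u,v in [("board",338,182),("blade",255,199),("grip",264,218),("casefloor",180,180),("wallL",155,180),("back",179,157),("coveredge",173,142),("clip",256,109),("pipe",245,146),("orange",340,290),("yellow",247,273),("cnt",300,160),("cnt2",200,240)]: at(n,u,v)
hsv=cv2.cvtColor(f["image"],cv2.COLOR_BGR2HSV)
for n,u,v in [("board",330,190),("blade",255,199),("cnt",300,160)]: print(n,hsv[v,u],f["image"][v,u])
z=C[...,2]
# case extents
for r in (150,155,160,170,180,190,200,204,206,208): 
    print(r,[ (u,round(float(z[r,u]),3)) for u in range(148,212,3)])
E
```

```text
board [ 0.5643 -0.2213  0.0145]
blade [ 0.5183 -0.0054  0.0008]
grip [ 0.4654 -0.0276  0.0846]
casefloor [0.5652 0.1912 0.0076]
wallL [0.5645 0.2568 0.0059]
back [0.6225 0.1922 0.0272]
coveredge [0.6369 0.1868 0.1418]
clip [ 0.7556 -0.0051  0.0169]
pipe [0.6563 0.0225 0.0149]
orange [ 0.2863 -0.2268  0.0024]
yellow [0.3268 0.0128 0.0015]
cnt [ 0.6238 -0.1235 -0.0004]
cnt2 [0.4098 0.1359 0.0007]
board [49 90 54] [35 54 42]
blade [ 5 15 99] [93 94 99]
cnt [ 15 106 118] [ 69  94 118]
150 [(148, 0.003), (151, 0.059), (154, 0.062), (157, 0.06), (160, 0.062), (163, 0.065), (166, 0.07), (169, 0.069), (172, 0.068), (175, 0.067), (178, 0.075), (181, 0.074), (184, 0.076), (187, 0.081), (190, 0.079), (193, 0.082), (196, 0.089), (199, 0.088), (202, 0.075), (205, -0.001), (208, -0.001), (211, 0.001)]
155 [(148, -0.0), (151, -0.0), (154, 0.022), (157, 0.023), (160, 0.027), (163, 0.026), (166, 0.025), (169, 0.026), (172, 0.027), (175, 0.031), (178, 0.032), (181, 0.036), (184, 0.034), (187, 0.038), (190, 0.038), (193, 0.039), (196, 0.039), (199, 0.043), (202, 0.048), (205, -0.002), (208, 0.002), (21
[... 1809 characters left out ...]
03), (199, 0.027), (202, 0.002), (205, 0.003), (208, 0.003), (211, 0.002)]
206 [(148, 0.003), (151, -0.001), (154, 0.003), (157, -0.001), (160, -0.001), (163, 0.002), (166, -0.0), (169, -0.001), (172, -0.0), (175, -0.001), (178, 0.004), (181, 0.001), (184, 0.009), (187, 0.006), (190, 0.004), (193, 0.005), (196, 0.003), (199, 0.024), (202, 0.003), (205, 0.003), (208, 0.001), (211, 0.004)]
208 [(148, -0.0), (151, -0.0), (154, 0.003), (157, -0.004), (160, 0.002), (163, 0.003), (166, -0.004), (169, -0.001), (172, -0.001), (175, 0.001), (178, -0.002), (181, -0.0), (184, -0.0), (187, 0.003), (190, 0.002), (193, 0.0), (196, 0.0), (199, 0.007), (202, -0.003), (205, -0.003), (208, 0.002), (211, 0.0)]
```

```bash
cat > fit.py <<'E'
from h import *
np.set_printoptions(precision=4,suppress=True)
f=dict(np.load("top0.npz")); C=cloud(f); z=C[...,2]; im=f["image"].astype(int); hsv=cv2.cvtColor(f["image"],cv2.COLOR_BGR2HSV)
def rect(mask,zp,n):
    cs,_=cv2.findContours(mask.astype(np.uint8),cv2.RETR_EXTERNAL,cv2.CHAIN_APPROX_NONE)
    c=max(cs,key=cv2.contourArea)
    v,u=np.nonzero(cv2.drawContours(np.zeros(mask.shape,np.uint8),[c],-1,1,-1))
    P=np.concatenate([onplane(f,np.c_[u+a,v+b],zp)[:,:2] for a in(-.5,.5) for b in(-.5,.5)])
    r=cv2.minAreaRect((P*1000).astype(np.float32)); print(n,r,"centroid",P.mean(0)*1000); return r
m=np.zeros(z.shape,bool); m[155:210,310:370]=1
rect(m&(im[...,2]-im[...,0]<40)&(im.sum(2)<235)|(m&(z>0.007)&(z<.02)),0.011,"board")
m[:]=0; m[180:235,238:280]=1
rect(m&(hsv[...,1]<50)&(hsv[...,2]>70),0.002,"blade")
k=m&(z>0.07)&(z<.1); rect(k,.085,"grip"); print(C[k].mean(0),C[k].std(0),k.sum())
# case rim
m[:]=0; m[158:212,140:212]=1
k=m&(z>0.018)&(z<.032)
P=C[k]; cen=np.array([.565,.19]); 
from scipy.optimize import least_squares
v,u=np.nonzero(k); Q=onplane(f,np.c_[u,v],.024)[:,:2]
L=Q[:,1]>.19
for s,n in((L,"L"),(~L,"R")):
    q=Q[s]; p=np.polyfit(q[:,0],q[:,1],1); res=q[:,1]-np.polyval(p,q[:,0]); g=abs(res)<.006; p=np.polyfit(q[g,0],q[g,1],1)
    print(n,len(q),p,"y at .56",np.polyval(p,.56),"x range",q[g,0].min(),q[g,0].max(),"yaw deg",np.degrees(np.arctan(p[0])))
# cover
m[:]=0; m[135:158,138:206]=1
k=m&(z>0.04)&(z<.17); P=C[k]; c=P.mean(0); U,S,V=np.linalg.svd(P-c); print("cover n",V[2],"c",c, "rng",P.min(0),P.max(0),S)
E
python3 fit.py
```

```text
board ((561.5225830078125, -222.48072814941406), (102.96692657470703, 102.41022491455078), 10.682788848876953) centroid [ 560.9106 -222.4386]
blade ((500.83770751953125, -16.407936096191406), (110.18794250488281, 58.986026763916016), 19.201528549194336) centroid [508.1694 -12.1201]
grip ((465.04901123046875, -27.75902557373047), (26.723175048828125, 18.372591018676758), 19.055673599243164) centroid [465.0741 -27.8192]
[ 0.4651 -0.0278  0.0852] [0.0068 0.005  0.0019] 67
L 118 [-0.0543  0.2888] y at .56 0.2583871035104352 x range 0.5027656470155054 0.6196519159688063 yaw deg -3.107311090364208
R 131 [0.0041 0.1329] y at .56 0.13522461950231313 x range 0.49660735063845907 0.6212217948834979 yaw deg 0.23276179420106338
cover n [-0.9933  0.0531  0.1025] c [0.6348 0.192  0.1032] rng [0.6235 0.1268 0.0401] [0.6464 0.2575 0.1542] [1.0859 0.9943 0.0322]
```

```bash
cat > to.py <<'E'
# usage: to.py x y z yaw(deg, dir of lifter +x) -> distance in tool axes ; tool z axis = ? 
from h import *
import sys
np.set_printoptions(precision=2,suppress=True)
def goal(yaw,s):
    # tool x down; tool y = s*lifter y ; z = x cross y
    a=np.radians(yaw); X=np.array([0,0,-1.]); Y=s*np.array([-np.sin(a),np.cos(a),0]); return np.c_[X,Y,np.cross(X,Y)]
if __name__=="__main__":
    st=state(); p=st["tool_pos"]; Rm=R.from_quat(st["tool_rot"]).as_matrix()
    print("t",st["t"],"pos",p*1000,"tool axes y",Rm[:,1],"z",Rm[:,2],"q",st["qpos"],"gap",st["finger_gap"]*1000,"F",st["ft_force"])
    a=[float(v) for v in sys.argv[1:5]]; d=np.array(a[:3])-p*1000
    for s in(1,-1):
        G=goal(a[3],s); rv=(R.from_matrix(Rm).inv()*R.from_matrix(G)).as_rotvec(degrees=True)
        print("s",s,"turn(tool rotvec)",rv,"shift in present tool",Rm.T@d,"shift in goal axes",G.T@d)
E
python3 to.py 465 -28 130 19
```

```text
t 1.7 pos [265.49 565.78 222.56] tool axes y [-0.42 -0.91  0.  ] z [-0.91  0.42  0.  ] q [ 1.39  0.38  0.01 -0.   -1.19 -0.26] gap 86.90245724957248 F [-1.16  0.44 -0.1 ]
s 1 turn(tool rotvec) [135.86   0.    -0.  ] shift in present tool [  92.56  452.76 -432.88] shift in goal axes [  92.56 -626.38   -4.68]
s -1 turn(tool rotvec) [-44.14   0.     0.  ] shift in present tool [  92.56  452.76 -432.88] shift in goal axes [ 92.56 626.38   4.68]
```

```bash
python3 -m jog '[[0,0,0,7.15,0,0],[0,0,0,7.15,0,0],[0,0,0,7.15,0,0],[0,0,0,7.15,0,0],[0,0,0,7.15,0,0],[0,0,0,7.15,0,0],[0,0,0,7.15,0,0],[0,0,0,7.15,0,0]]' 1
python3 -m jog '[[0,0,0,7.15,0,0],[0,0,0,7.15,0,0],[0,0,0,7.15,0,0],[0,0,0,7.15,0,0],[0,0,0,7.15,0,0],[0,0,0,7.15,0,0],[0,0,0,7.15,0,0],[0,0,0,7.15,0,0]]'
python3 -m jog '[[0,0,0,7.15,0,0],[0,0,0,7.15,0,0],[0,0,0,7.15,0,0],[0,-20,0,0,0,0],[0,-30,0,0,0,0],[0,-40,0,0,0,0],[0,-40,0,0,0,0],[0,-40,0,0,0,0]]'
python3 to.py 465 -28 130 19
```

```text
t: 2.37
tool_pos: [0.2655, 0.5658, 0.2225]
tool_rot: [0.531, -0.467, -0.531, -0.467]
ft_force: [0.5, -0.3, -0.1]
finger_gap: 0.0868
t: 3.03
tool_pos: [0.2655, 0.5658, 0.2225]
tool_rot: [-0.242, 0.664, 0.242, 0.664]
ft_force: [0.0, -0.4, -0.4]
finger_gap: 0.0869
t: 3.7
tool_pos: [0.321, 0.4035, 0.2225]
tool_rot: [-0.117, 0.697, 0.117, 0.697]
ft_force: [0.6, -0.5, 0.9]
finger_gap: 0.0865
t 3.7 pos [321.04 403.48 222.5 ] tool axes y [-0.33  0.95 -0.  ] z [0.95 0.33 0.  ] q [ 1.21  0.2  -0.26  0.   -1.12 -2.45] gap 86.48448618830373 F [ 0.62 -0.49  0.94]
s 1 turn(tool rotvec) [0.06 0.01 0.  ] shift in present tool [  92.53 -454.83   -4.88] shift in goal axes [  92.5  -454.85   -4.36]
s -1 turn(tool rotvec) [-179.94   -0.01    0.01] shift in present tool [  92.53 -454.83   -4.88] shift in goal axes [ 92.5  454.85   4.36]
```

```bash
python3 -m jog '[[0,-41,0,0,0,0],[0,-41,0,0,0,0],[0,-41,0,0,0,0],[0,-41,0,0,0,0],[0,-41,0,0,0,0],[5,-41,0,0,0,0],[10,-41,0,0,0,0],[10,-41,0,0,0,0]]'
python3 -m jog '[[10,-41,-1,0,0,0],[10,-35,-1,0,0,0],[10,-25,-1,0,0,0],[5,-15,-1,0,0,0],[0,-8,0,0,0,0],[0,-2,0,0,0,0],[0,0,0,0,0,0]]'
python3 to.py 465 -28 45 19
python3 - <<'E'
from h import *
f=grab("wrist"); cv2.imwrite("pics/b_wrist.png",f["image"])
np.savez("w1.npz",**f)
for q in ("lifter","sample_board"): print(q,[(r["uv"],round(r["confidence"],2)) for r in mark_of(f,q)],[(r["extent"],round(r["confidence"],2)) for r in look_for(f,q)])
print(proj(f,[[.465,-.0278,.085],[.5522,.0022,.002]]))
E
```

```text
t: 4.37
tool_pos: [0.4279, 0.0942, 0.1984]
tool_rot: [-0.117, 0.696, 0.117, 0.698]
ft_force: [0.9, 1.4, 0.5]
finger_gap: 0.0867
t: 4.95
tool_pos: [0.4649, -0.024, 0.1634]
tool_rot: [-0.117, 0.697, 0.117, 0.698]
ft_force: [-0.2, -0.9, -0.6]
finger_gap: 0.087
t 4.95 pos [464.9  -23.96 163.41] tool axes y [-0.33  0.95 -0.  ] z [0.95 0.33 0.  ] q [ 0.3   0.17 -0.46  0.   -0.94 -1.54] gap 86.95550868046169 F [-0.17 -0.85 -0.64]
s 1 turn(tool rotvec) [-0.02  0.06  0.01] shift in present tool [118.41  -3.84  -1.34] shift in goal axes [118.41  -3.85  -1.22]
s -1 turn(tool rotvec) [179.98   0.01  -0.09] shift in present tool [118.41  -3.84  -1.34] shift in goal axes [118.41   3.85   1.22]
lifter [([345.1, 116.9], 0.82), ([160.1, 0.6], 0.68), ([255.5, 168.4], 0.64)] [([345.9, 84.2, 85.3, 103.5], 0.94), ([255.8, 200.8, 51.3, 90.5], 0.78), ([157.9, 12.7, 49.8, 25.3], 0.78)]
sample_board [([87.7, 191.3], 0.62)] [([85.2, 189.6, 67.9, 77.9], 0.61)]
[[251.34716122 193.15597394]
 [253.04830457 244.69463784]]
```

View pics/b_wrist.png

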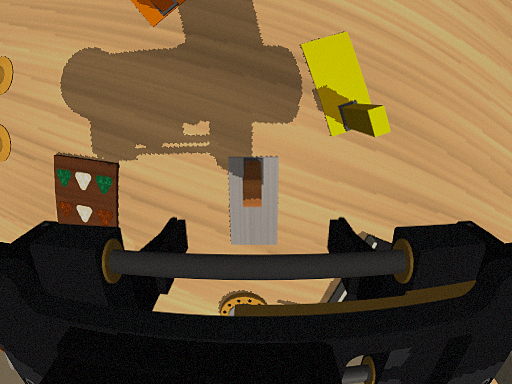

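The steel lifter is at scene pixel (245,180), top pixel (258,204). Its look-alikes are the orange one (scene (149,165), top (325,281)) and the yellow one (scene (235,150), top (240,270)). The close wrist view confirms the grey steel blade at (254,200) with a brown grip, centred between the fingers. The yellow one is at (340,85) and the orange one at (157,10). The board is at (87,190).

```bash
python3 -m jog '[[15,-2,-1,0,0,0],[30,-2,0,0,0,0],[30,0,0,0,0,0],[20,0,0,0,0,0],[12,0,0,0,0,0],[8,0,0,0,0,0],[3,0,0,0,0,0],[0,0,0,0,0,0]]'
python3 -m jog '[[0,0,0,0,0,0],[0,0,0,0,0,0],[0,0,0,0,0,0],[0,0,0,0,0,0],[0,0,0,0,0,0],[0,0,0,0,0,0],[0,0,0,0,0,0],[0,0,0,0,0,0]]' 0 45
python3 to.py 465 -28 60 19
```

```text
t: 5.87
tool_pos: [0.4649, -0.0278, 0.0448]
tool_rot: [-0.117, 0.698, 0.117, 0.697]
ft_force: [0.1, 0.2, 0.1]
finger_gap: 0.087
t: 6.53
tool_pos: [0.4648, -0.0281, 0.045]
tool_rot: [-0.117, 0.697, 0.117, 0.697]
ft_force: [0.7, 1.2, 0.7]
finger_gap: 0.0409
t 6.5333 pos [464.84 -28.13  44.99] tool axes y [-0.33  0.95 -0.  ] z [0.95 0.33 0.  ] q [ 0.29  0.34 -0.6   0.   -0.63 -1.53] gap 40.922072851037946 F [0.66 1.16 0.71]
s 1 turn(tool rotvec) [0.01 0.   0.  ] shift in present tool [-15.01   0.07   0.2 ] shift in goal axes [-15.01   0.07   0.19]
s -1 turn(tool rotvec) [-179.99   -0.      0.01] shift in present tool [-15.01   0.07   0.2 ] shift in goal axes [-15.01  -0.07  -0.19]
```

```bash
python3 -m jog '[[0,0,0,0,0,0],[0,0,0,0,0,0],[0,0,0,0,0,0],[0,0,0,0,0,0],[0,0,0,0,0,0],[0,0,0,0,0,0],[0,0,0,0,0,0]]'
python3 -m jog '[[-3,0,0,0,0,0],[-8,0,0,0,0,0],[-10,0,0,0,0,0],[-10,0,0,0,0,0],[-5,0,0,0,0,0],[0,0,0,0,0,0]]'
python3 - <<'E'
from h import *
f=grab("wrist"); cv2.imwrite("pics/c_wrist.png",f["image"]); np.savez("w2.npz",**f)
f=grab("scene"); cv2.imwrite("pics/c_scene.png",cv2.resize(f["image"][110:270,100:400],None,fx=2.6,fy=2.6))
E
```

```text
t: 7.12
tool_pos: [0.4647, -0.0281, 0.0449]
tool_rot: [-0.117, 0.697, 0.117, 0.697]
ft_force: [0.1, -0.2, -0.4]
finger_gap: 0.0158
t: 7.62
tool_pos: [0.4657, -0.0279, 0.0824]
tool_rot: [-0.117, 0.696, 0.117, 0.699]
ft_force: [-0.6, -0.3, -1.0]
finger_gap: 0.0158
```

View pics/c_wrist.png

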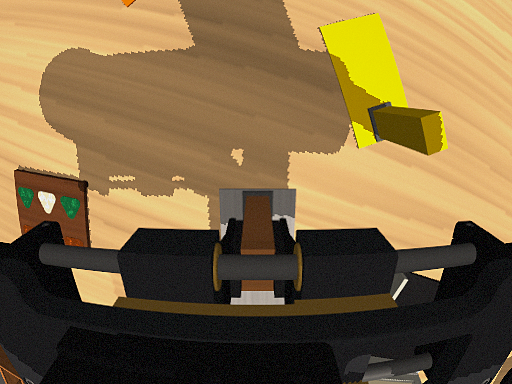

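View pics/c_scene.png

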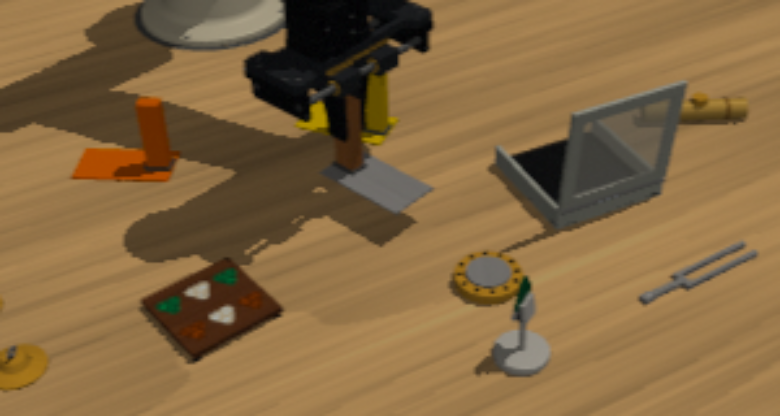

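Run:
```python
from h import *
np.set_printoptions(precision=1,suppress=True)
f={k:(v if v.shape else v.item()) for k,v in np.load("w1.npz",allow_pickle=True).items()}
im=f["image"]; cv2.imwrite("pics/d_crop.png",cv2.resize(im[140:240,40:140],None,fx=6,fy=6,interpolation=cv2.INTER_NEAREST))
```

```text
(no output)
```

View pics/d_crop.png

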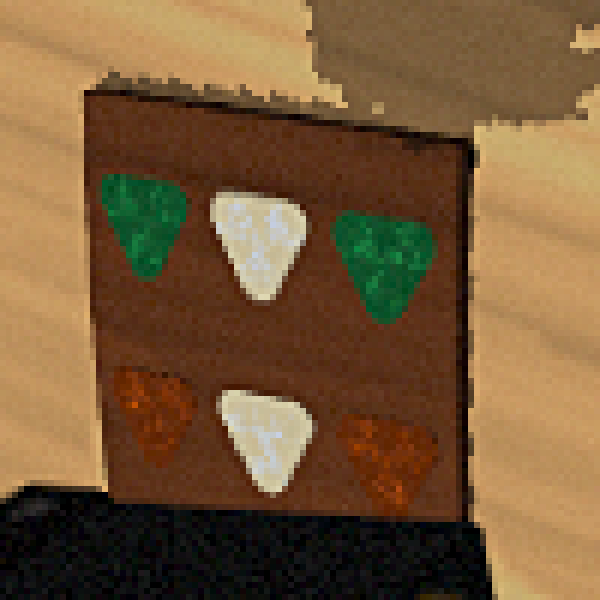

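```bash
python3 - <<'E'
from h import *
np.set_printoptions(precision=1,suppress=True)
f={k:(v if v.shape else v.item()) for k,v in np.load("w1.npz",allow_pickle=True).items()}
P=onplane(f,[[53.7,154.8],[117,163.3],[57.5,222.5],[116.5,226.2]],.011)[:,:2]*1000
print(P)
A,B,Cc,D=P
for n,a,b in(("near A-B",B,A),("left A-C",A,Cc),("right B-D",B,D)): d=b-a; print(n,np.linalg.norm(d),np.degrees(np.arctan2(d[1],d[0])))
for yaw in (8,9,10):
    y=np.radians(yaw); ex=np.array([np.cos(y),np.sin(y)]); ey=np.array([-ex[1],ex[0]])
    print(yaw,(A+B)/2+48*ex)
E
python3 to.py 413 -248 80 10
```

```text
[[ 522.5 -275.6]
 [ 504.7 -181.1]
 [ 615.3 -259.1]
 [ 584.4 -167.4]]
near A-B 96.18115232391408 -79.31075082995531
left A-C 94.25776091701941 10.053450518106347
right B-D 80.83700768340445 9.753959720182753
8 [ 561.1 -221.7]
9 [ 561.  -220.8]
10 [ 560.9 -220. ]
t 7.7167 pos [464.66 -28.08  81.06] tool axes y [-0.33  0.95  0.  ] z [0.95 0.33 0.  ] q [ 0.29  0.28 -0.56 -0.   -0.73 -1.53] gap 15.664083584012351 F [-0.52  1.08 -1.87]
s 1 turn(tool rotvec) [ 8.99  0.02 -0.01] shift in present tool [   0.98 -191.14 -120.43] shift in goal axes [   1.06 -207.61  -89.06]
s -1 turn(tool rotvec) [-171.01    0.02    0.02] shift in present tool [   0.98 -191.14 -120.43] shift in goal axes [  1.06 207.61  89.06]
```

```bash
python3 to.py 408.4 -248.4 81 10.2
```

```text
t 7.7167 pos [464.66 -28.08  81.06] tool axes y [-0.33  0.95  0.  ] z [0.95 0.33 0.  ] q [ 0.29  0.28 -0.56 -0.   -0.73 -1.53] gap 15.664083584012351 F [-0.52  1.08 -1.87]
s 1 turn(tool rotvec) [ 8.79  0.02 -0.01] shift in present tool [  -0.02 -190.02 -124.91] shift in goal axes [   0.06 -206.88  -94.38]
s -1 turn(tool rotvec) [-171.21    0.02    0.02] shift in present tool [  -0.02 -190.02 -124.91] shift in goal axes [  0.06 206.88  94.38]
```

```bash
python3 -m jog '[[0,-10,-20,0,0,0],[0,-20,-30,0,0,0],[0,-30,-30,0,0,0],[0,-35,-25,0,0,0],[0,-35,-15,0,0,0],[0,-30,-5,0,0,0],[0,-20,0,0,0,0],[0,-10,0,0,0,0]]'
python3 -m jog '[[0,0,0,4.4,0,0],[0,0,0,4.4,0,0],[0,0,0,0,0,0]]'
python3 to.py 408.4 -248.4 46 10.2
```

```text
t: 8.38
tool_pos: [0.4093, -0.2488, 0.0804]
tool_rot: [-0.116, 0.698, 0.116, 0.697]
ft_force: [0.4, 0.0, -1.6]
finger_gap: 0.0156
t: 8.63
tool_pos: [0.4086, -0.2462, 0.0802]
tool_rot: [-0.062, 0.705, 0.063, 0.704]
ft_force: [-0.3, -0.6, -1.0]
finger_gap: 0.016
t 8.6333 pos [ 408.61 -246.24   80.16] tool axes y [-0.18  0.98  0.  ] z [ 0.98  0.18 -0.  ] q [-0.2   0.3  -0.54 -0.   -0.74 -1.19] gap 16.01550299934728 F [-0.25 -0.55 -1.01]
s 1 turn(tool rotvec) [-0.1  -0.1  -0.06] shift in present tool [34.16 -2.13 -0.53] shift in goal axes [34.16 -2.09 -0.59]
s -1 turn(tool rotvec) [179.9   -0.09   0.15] shift in present tool [34.16 -2.13 -0.53] shift in goal axes [34.16  2.09  0.59]
```

```bash
python3 -m jog '[[8,-1,0,0,0,0],[10,-1,0,0,0,0],[9,0,0,0,0,0],[5,0,0,0,0,0],[2,0,0,0,0,0],[0,0,0,0,0,0],[0,0,0,0,0,0]]'
python3 to.py 408.4 -248.4 46 10.2
python3 - <<'E'
from h import *
np.set_printoptions(precision=1,suppress=True)
f=grab("wrist"); cv2.imwrite("pics/e_wrist.png",f["image"]); np.savez("w3.npz",**f)
g=grab("scene"); cv2.imwrite("pics/e_scene.png",cv2.resize(g["image"][150:270,120:300],None,fx=4,fy=4,interpolation=cv2.INTER_CUBIC)); np.savez("s3.npz",**g)
g=grab("top"); cv2.imwrite("pics/e_top.png",cv2.resize(g["image"][140:260,280:430],None,fx=4,fy=4,interpolation=cv2.INTER_CUBIC)); np.savez("t3.npz",**g)
E
python3 to.py 408.4 -248.4 46 10.2
```

```text
t: 9.22
tool_pos: [0.4098, -0.2484, 0.0469]
tool_rot: [-0.063, 0.704, 0.063, 0.704]
ft_force: [-0.1, 1.2, -0.8]
finger_gap: 0.0158
t 9.2167 pos [ 409.76 -248.41   46.92] tool axes y [-0.18  0.98 -0.  ] z [ 0.98  0.18 -0.  ] q [-0.2   0.36 -0.57  0.   -0.65 -1.19] gap 15.818390450483433 F [-0.1   1.15 -0.83]
s 1 turn(tool rotvec) [ 0.05 -0.01  0.01] shift in present tool [ 0.92  0.25 -1.33] shift in goal axes [ 0.92  0.25 -1.33]
s -1 turn(tool rotvec) [-179.95   -0.01   -0.01] shift in present tool [ 0.92  0.25 -1.33] shift in goal axes [ 0.92 -0.25  1.33]
t 9.3667 pos [ 409.94 -248.51   47.34] tool axes y [-0.18  0.98 -0.  ] z [0.98 0.18 0.  ] q [-0.21  0.36 -0.57  0.   -0.65 -1.19] gap 15.33291314410375 F [ 0.2  -0.02 -1.15]
s 1 turn(tool rotvec) [0.03 0.05 0.02] shift in present tool [ 1.34  0.38 -1.49] shift in goal axes [ 1.34  0.38 -1.49]
s -1 turn(tool rotvec) [-179.97   -0.04    0.08] shift in present tool [ 1.34  0.38 -1.49] shift in goal axes [ 1.34 -0.38  1.49]
```

View pics/e_scene.png

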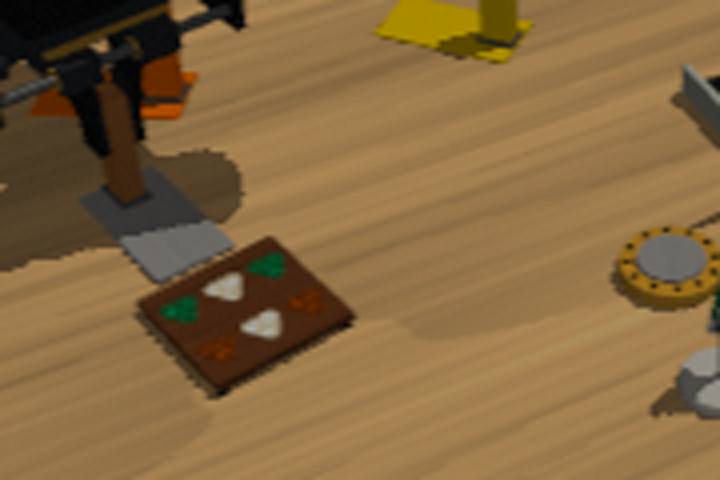

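View pics/e_top.png

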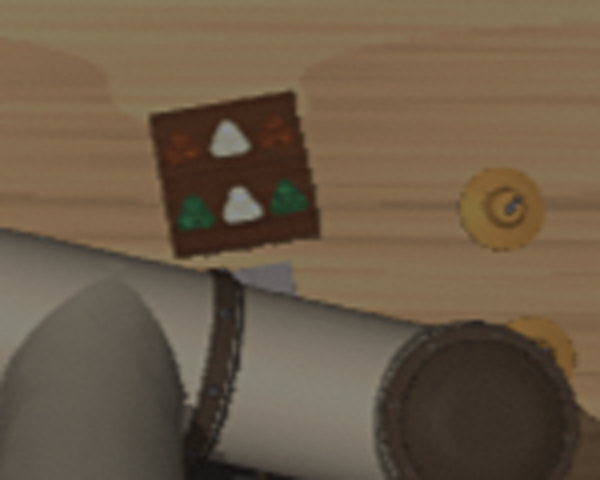

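View pics/e_wrist.png

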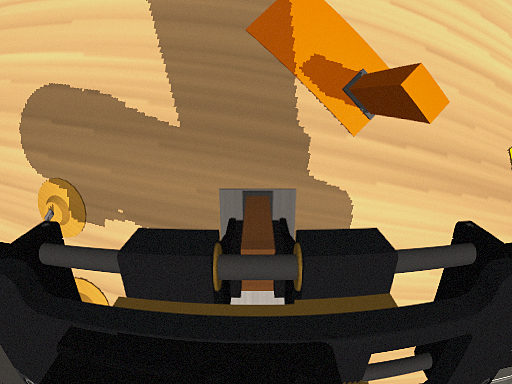

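Run:
```python
from h import *
np.set_printoptions(precision=1,suppress=True)
L=lambda n:{k:(v if v.shape else v.item()) for k,v in np.load(n,allow_pickle=True).items()}
g=L("s3.npz"); c=lambda u,v:[120+(u+.5)/4-.5,150+(v+.5)/4-.5]
print("scene blade R,L",onplane(g,[c(160,282),c(232,243)],.0035)*1000,"board near R,L",onplane(g,[c(137,300),c(272,238)],.011)*1000)
print("scene board far R,L",onplane(g,[c(222,392),c(354,318)],.011)*1000)
g=L("t3.npz"); c=lambda u,v:[280+(u+.5)/4-.5,140+(v+.5)/4-.5]
print("top blade R",onplane(g,[c(294,262),c(295,290)],.0035)*1000,"board nR,nL,fR,fL",onplane(g,[c(320,238),c(174,259),c(295,91),c(149,115)],.011)*1000)
a=np.radians(10.2)
e=np.array([np.cos(a),np.sin(a)]);n=np.array([-e[1],e[0]]); o=np.array([409.9,-248.4])
print("expected blade tip R,L",o+92*e-28*n,o+92*e+28*n)
```

```text
scene blade R,L [[ 506.8 -257.6    3.5]
 [ 494.2 -205.2    3.5]] board near R,L [[ 524.1 -277.    11. ]
 [ 511.3 -183.7   11. ]]
scene board far R,L [[ 624.7 -259.8   11. ]
 [ 606.  -168.8   11. ]]
top blade R [[ 505.2 -262.7    3.5]
 [ 486.9 -263.1    3.5]] board nR,nL,fR,fL [[ 520.5 -278.1   11. ]
 [ 505.7 -182.7   11. ]
 [ 617.3 -262.8   11. ]
 [ 600.1 -166.7   11. ]]
expected blade tip R,L [ 505.4 -259.7] [ 495.5 -204.6]
```

```bash
python3 -m jog '[[0.6,-1,0,0,0,0],[0.4,0,0,0,0,0],[0,0,0,0,0,0]]'
python3 -m jog '[[0,0,4,0,0,0],[0,0,8,0,0,0],[0,0,8,0,0,0],[0,0,8,0,0,0],[0,0,8,0,0,0],[0,0,8,0,0,0],[0,0,4,0,0,0],[0,0,0,0,0,0]]'
python3 to.py 408.4 -248.4 46 10.2
```

```text
t: 9.62
tool_pos: [0.4098, -0.2495, 0.046]
tool_rot: [-0.063, 0.704, 0.063, 0.704]
ft_force: [-0.3, 0.1, -1.2]
finger_gap: 0.0161
t: 10.28
tool_pos: [0.4584, -0.2408, 0.0459]
tool_rot: [-0.063, 0.704, 0.063, 0.705]
ft_force: [-0.1, 0.8, -1.9]
finger_gap: 0.0156
t 10.2833 pos [ 458.36 -240.76   45.87] tool axes y [-0.18  0.98 -0.  ] z [0.98 0.18 0.  ] q [-0.17  0.41 -0.48  0.   -0.69 -1.22] gap 15.633003562561521 F [-0.12  0.75 -1.89]
s 1 turn(tool rotvec) [0.06 0.04 0.02] shift in present tool [ -0.17   1.38 -50.52] shift in goal axes [ -0.13   1.33 -50.52]
s -1 turn(tool rotvec) [-179.94   -0.03    0.06] shift in present tool [ -0.17   1.38 -50.52] shift in goal axes [-0.13 -1.33 50.52]
```

No resistance so far, so I'm continuing.

```bash
python3 -m jog '[[0,0,4,0,0,0],[0,0,8,0,0,0],[0,0,8,0,0,0],[0,0,8,0,0,0],[0,0,4,0,0,0],[0,0,2,0,0,0],[0,0,0,0,0,0]]'
python3 - <<'E'
from h import *
g=grab("scene"); cv2.imwrite("pics/f_scene.png",cv2.resize(g["image"][150:270,120:300],None,fx=4,fy=4,interpolation=cv2.INTER_CUBIC)); np.savez("s4.npz",**g)
print(state()["tool_pos"],state()["ft_force"])
E
```

```text
t: 10.87
tool_pos: [0.491, -0.2348, 0.0458]
tool_rot: [-0.063, 0.704, 0.063, 0.704]
ft_force: [-0.2, -0.2, -1.7]
finger_gap: 0.0161
[ 0.49044461 -0.23476271  0.04578269] [ 0.51670028  0.05064485 -0.90305231]
```

View pics/f_scene.png

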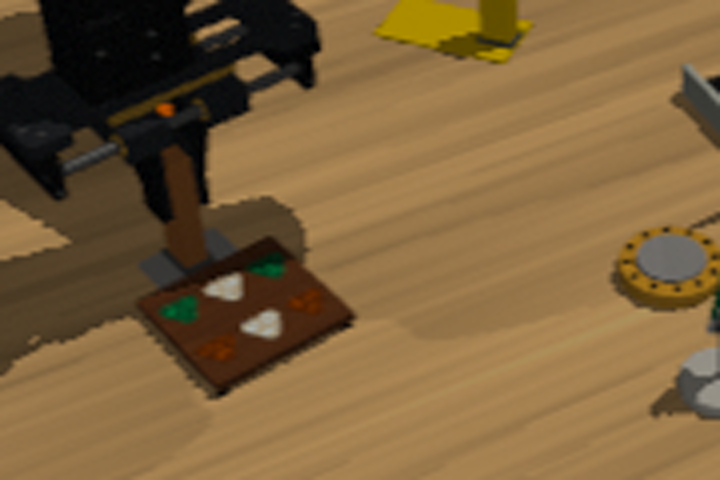

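```bash
python3 -m jog '[[0,0,3,0,0,0],[0,0,3,0,0,0],[0,0,1,0,0,0],[0,0,0,0,0,0]]'
python3 -m jog '[[-1,0,0,0,0,0],[-2,0,0,0,0,0],[-2,0,0,0,0,0],[-3,0,0,0,0,0],[-4,0,0,0,0,0],[-4,0,0,0,0,0],[-2,0,0,0,0,0],[0,0,0,0,0,0]]'
python3 - <<'E'
from h import *
g=grab("scene"); cv2.imwrite("pics/g_scene.png",cv2.resize(g["image"][150:270,120:300],None,fx=4,fy=4,interpolation=cv2.INTER_CUBIC)); np.savez("s5.npz",**g)
print(state()["tool_pos"],state()["ft_force"])
E
```

```text
t: 11.25
tool_pos: [0.4977, -0.2337, 0.046]
tool_rot: [-0.063, 0.704, 0.063, 0.704]
ft_force: [0.1, 0.5, -1.3]
finger_gap: 0.0157
t: 11.92
tool_pos: [0.4978, -0.2338, 0.0648]
tool_rot: [-0.063, 0.704, 0.063, 0.705]
ft_force: [1.1, 0.5, -1.9]
finger_gap: 0.0156
[ 0.49758246 -0.23370893  0.06437074] [ 0.35050923 -0.35508225 -1.42004834]
```

View pics/g_scene.png

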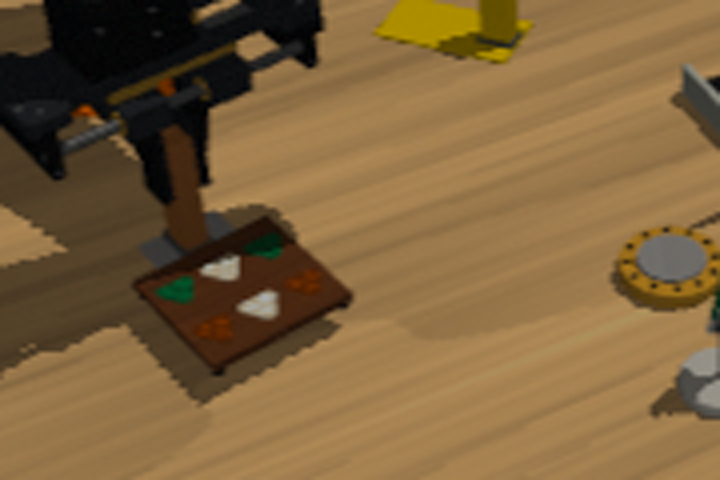

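Run:
```python
from h import *
np.set_printoptions(precision=1,suppress=True)
L=lambda n:{k:(v if v.shape else v.item()) for k,v in np.load(n,allow_pickle=True).items()}
g=L("s5.npz"); c=lambda u,v:[120+(u+.5)/4-.5,150+(v+.5)/4-.5]
P=onplane(g,[c(135,285),c(268,217),c(220,369),c(352,297)],.0275)*1000
print(P,P.mean(0))
a=np.radians(10.2);e=np.array([np.cos(a),np.sin(a)]);n=np.array([-e[1],e[0]]); d=P.mean(0)[:2]-[497.6,-233.7]; print("in lifter frame",d@e,d@n)
# 
cv2.imwrite("pics/case_s.png",cv2.resize(g["image"][135:205,280:370],None,fx=8,fy=8,interpolation=cv2.INTER_CUBIC))
f=L("top0.npz"); cv2.imwrite("pics/case_t.png",cv2.resize(f["image"][135:212,140:212],None,fx=8,fy=8,interpolation=cv2.INTER_CUBIC))
```

```text
[[ 529.4 -277.3   27.5]
 [ 510.  -183.9   27.5]
 [ 623.3 -258.2   27.5]
 [ 605.6 -168.3   27.5]] [ 567.1 -221.9   27.5]
in lifter frame 70.45865059850755 -0.7060980114839985
```

View pics/case_s.png

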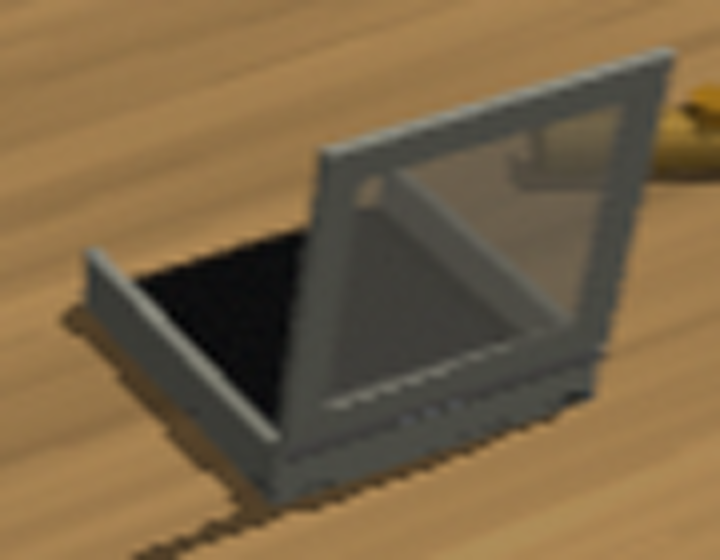

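View pics/case_t.png

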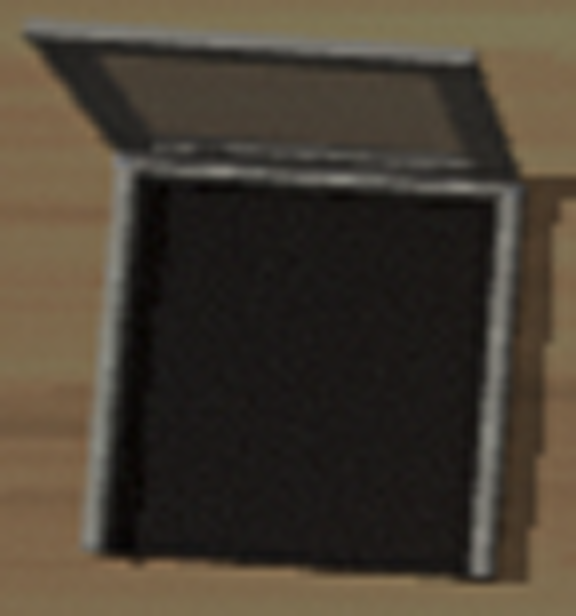

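Run:
```python
from h import *
np.set_printoptions(precision=1,suppress=True)
L=lambda n:{k:(v if v.shape else v.item()) for k,v in np.load(n,allow_pickle=True).items()}
f=L("top0.npz"); c=lambda u,v:[140+(u+.5)/8-.5,135+(v+.5)/8-.5]
M=np.array([[-62,65],[-62,60],[-62,-60],[-62,-65],[68,65],[68,-65],[62,-60]],float)
W=onplane(f,[c(83,549),c(104,552),c(470,577),c(495,577),c(119,157),c(520,188),c(497,208)],.024)[:,:2]*1000
g=L("s5.npz"); c=lambda u,v:[280+(u+.5)/8-.5,135+(v+.5)/8-.5]
Ws=onplane(g,[c(90,250),c(276,440)],.024)[:,:2]*1000; Ms=np.array([[-62,-65],[62,-65]],float)
def fit(M,W):
    a=M-M.mean(0);b=W-W.mean(0); H=a.T@b; th=np.arctan2(H[0,1]-H[1,0],H[0,0]+H[1,1]); Rm=np.array([[np.cos(th),-np.sin(th)],[np.sin(th),np.cos(th)]])
    t=W.mean(0)-Rm@M.mean(0); print("origin",t,"yaw",np.degrees(th)); print((W-(M@Rm.T+t)).tolist())
fit(M,W); fit(M[:6],W[:6]); fit(Ms,Ws); print(Ws)
```

```text
origin [558.8 195. ] yaw -3.1393071727442865
[[1.7807454538977368, 0.06556898553111523], [1.1751753651884655, -1.6782398052650365], [1.1659616735639702, 1.0060148181890156], [1.5374896327155056, -1.9927147888050456], [-0.7082726560247465, 0.26822289732484705], [-2.0053637472110495, 0.18873860122565134], [-2.94573572213028, 2.1424092917992823]]
origin [559.3 194.7] yaw -3.109534464787986
[[1.3247426547898158, 0.44328016190092967], [0.7165782692898119, -1.3003870177836347], [0.6451014546863689, 1.3872662723477447], [1.014035117047115, -1.6113217235347577], [-1.1679573440331978, 0.5784823571341349], [-2.5325001517799137, 0.5026799499354411]]
origin [562.5 197.8] yaw -2.8209978816000834
[[0.18434058486576532, -0.009083479064884159], [-0.18434058486570848, 0.00908347906491258]]
[[497.5 135.9]
 [621.  129.8]]
```

```bash
python3 -m jog '[[-2,0,0,0.6,0,0],[-4,0,0,1.5,0,0],[-6,0,0,2.2,0,0],[-6,0,0,2.6,0,0],[-5,0,0,2.6,0,0],[-4,0,0,2.1,0,0],[-2,0,0,1.2,0,0],[0,0,0,0.4,0,0]]'
python3 to.py 492.6 200.3 93 -3
python3 - <<'E'
from h import *
g=grab("scene"); cv2.imwrite("pics/h_scene.png",cv2.resize(g["image"][140:270,120:300],None,fx=4,fy=4,interpolation=cv2.INTER_CUBIC))
E
```

```text
t: 12.63
tool_pos: [0.4976, -0.2337, 0.0933]
tool_rot: [0.019, 0.707, -0.019, 0.707]
ft_force: [0.2, 0.4, -1.3]
finger_gap: 0.0157
t 12.6333 pos [ 497.56 -233.71   93.32] tool axes y [ 0.05  1.   -0.  ] z [ 1.   -0.05  0.  ] q [-0.14  0.39 -0.35  0.   -0.83 -1.48] gap 15.69221969334205 F [ 0.23  0.38 -1.26]
s 1 turn(tool rotvec) [-0.03  0.04  0.  ] shift in present tool [  0.26 433.14 -27.92] shift in goal axes [  0.32 433.16 -27.67]
s -1 turn(tool rotvec) [179.97   0.01  -0.07] shift in present tool [  0.26 433.14 -27.92] shift in goal axes [   0.32 -433.16   27.67]
```

View pics/h_scene.png

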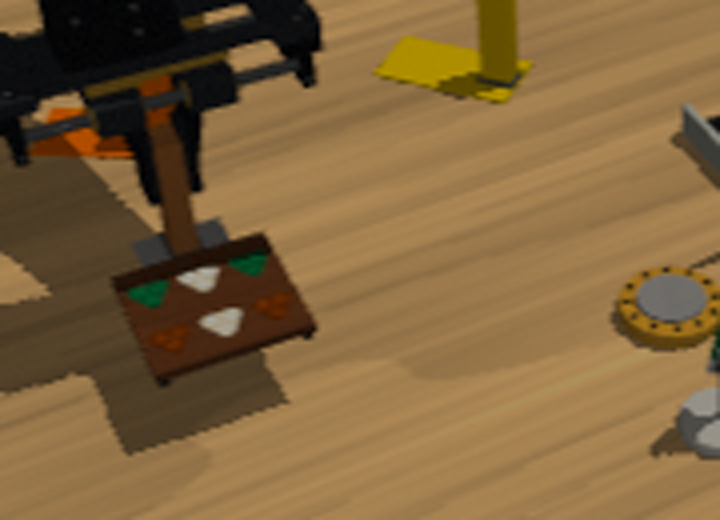

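```bash
python3 -m jog '[[0,3,0,0,0,0],[0,7,-1,0,0,0],[0,12,-1,0,0,0],[0,17,-2,0,0,0],[0,21,-2,0,0,0],[0,24,-2,0,0,0],[0,26,-2,0,0,0],[0,27,-2,0,0,0]]'
python3 -m jog '[[0,27,-2,0,0,0],[0,27,-2,0,0,0],[0,27,-2,0,0,0],[0,27,-2,0,0,0],[0,27,-2,0,0,0],[0,27,-2,0,0,0],[0,27,-2,0,0,0],[0,27,-1,0,0,0]]'
python3 -m jog '[[0,24,-1,0,0,0],[0,20,0,0,0,0],[0,15,0,0,0,0],[0,10,0,0,0,0],[0,6,0,0,0,0],[0,3,0,0,0,0],[0,2,0,0,0,0],[0,0,0,0,0,0]]'
python3 to.py 492.6 200.3 93 -3
python3 - <<'E'
from h import *
g=grab("scene"); cv2.imwrite("pics/i_scene.png",cv2.resize(g["image"][90:220,230:390],None,fx=4,fy=4,interpolation=cv2.INTER_CUBIC)); np.savez("s6.npz",**g)
g=grab("top"); cv2.imwrite("pics/i_top.png",cv2.resize(g["image"][110:240,120:270],None,fx=4,fy=4,interpolation=cv2.INTER_CUBIC)); np.savez("t6.npz",**g)
E
```

```text
t: 13.35
tool_pos: [0.4919, -0.0944, 0.0928]
tool_rot: [0.018, 0.707, -0.018, 0.707]
ft_force: [-0.4, -0.2, -2.0]
finger_gap: 0.0153
t: 14.02
tool_pos: [0.4877, 0.1223, 0.0929]
tool_rot: [0.018, 0.707, -0.018, 0.707]
ft_force: [0.3, -0.0, -1.4]
finger_gap: 0.0157
t: 14.68
tool_pos: [0.4919, 0.1998, 0.0929]
tool_rot: [0.019, 0.707, -0.019, 0.707]
ft_force: [-0.9, -0.6, -1.7]
finger_gap: 0.0158
t 14.6833 pos [491.9  199.79  92.85] tool axes y [ 0.05  1.   -0.  ] z [ 1.   -0.05 -0.  ] q [ 0.69  0.36 -0.4  -0.   -0.81 -2.32] gap 15.77385546510224 F [-0.95 -0.62 -1.65]
s 1 turn(tool rotvec) [-0.02 -0.02  0.01] shift in present tool [-0.15  0.55  0.67] shift in goal axes [-0.15  0.55  0.67]
s -1 turn(tool rotvec) [179.98   0.02   0.03] shift in present tool [-0.15  0.55  0.67] shift in goal axes [-0.15 -0.55 -0.67]
```

View pics/i_scene.png

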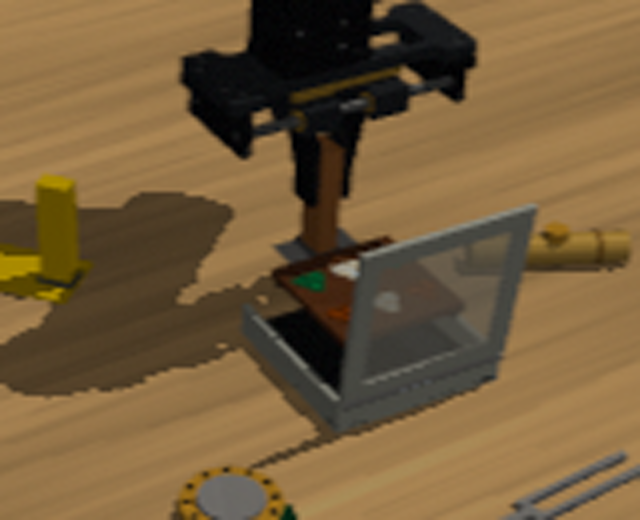

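View pics/i_top.png

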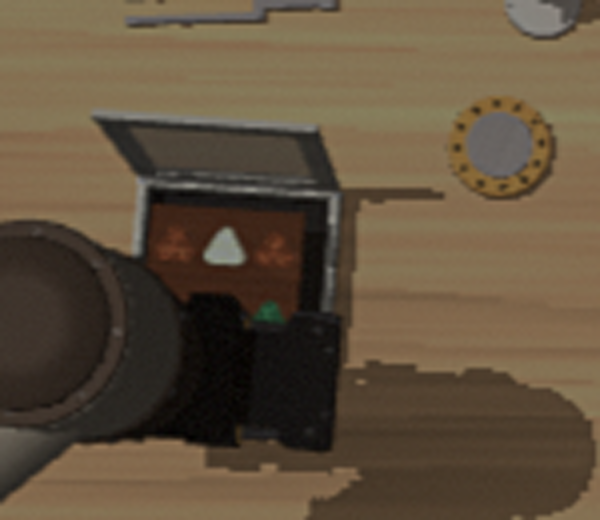

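Run:
```python
from h import *
np.set_printoptions(precision=1,suppress=True)
L=lambda n:{k:(v if v.shape else v.item()) for k,v in np.load(n,allow_pickle=True).items()}
g=L("t6.npz"); c=lambda u,v:[120+(u+.5)/4-.5,110+(v+.5)/4-.5]
P=onplane(g,[c(149,205),c(305,213),c(299,318)],.056)[:,:2]*1000
a=np.radians(-3);e=np.array([np.cos(a),np.sin(a)]);n=np.array([-e[1],e[0]])
for o in ((559.3,194.7),(560.5,196)):
    d=P-o; print(np.c_[d@e,d@n])
```

```text
[[ 44.8  50. ]
 [ 46.2 -48. ]
 [-20.2 -49.5]]
[[ 43.7  48.6]
 [ 45.  -49.4]
 [-21.3 -50.9]]
```

```bash
python3 -m jog '[[3,0,0,0,0,0],[6,0,0,0,0,0],[8,0,0,0,0,0],[7,0,0,0,0,0],[5,0,0,0,0,0],[4,0,0,0,0,0],[2,0,0,0,0,0],[1,0,0,0,0,0]]'
python3 to.py 492.6 200.3 51.2 -3
python3 -m jog '[[1,0,0,0,0,0],[1,0,0,0,0,0],[1,0,0,0,0,0],[0.7,0,0,0,0,0],[0.7,0,0,0,0,0],[0.7,0,0,0,0,0],[0.5,0,0,0,0,0],[0,0,0,0,0,0]]'
python3 to.py 492.6 200.3 51.2 -3
python3 - <<'E'
from h import *
g=grab("scene"); cv2.imwrite("pics/j_scene.png",cv2.resize(g["image"][90:220,230:390],None,fx=4,fy=4,interpolation=cv2.INTER_CUBIC))
E
```

```text
t: 15.45
tool_pos: [0.4919, 0.2001, 0.0564]
tool_rot: [0.018, 0.707, -0.019, 0.707]
ft_force: [0.8, -0.3, -2.0]
finger_gap: 0.0157
t 15.45 pos [491.85 200.11  56.37] tool axes y [ 0.05  1.   -0.  ] z [ 1.   -0.05 -0.  ] q [ 0.69  0.41 -0.43  0.   -0.73 -2.32] gap 15.684392421879242 F [ 0.84 -0.33 -1.98]
s 1 turn(tool rotvec) [ 0.02 -0.04  0.04] shift in present tool [5.17 0.23 0.74] shift in goal axes [5.17 0.23 0.74]
s -1 turn(tool rotvec) [-179.98   -0.06   -0.06] shift in present tool [5.17 0.23 0.74] shift in goal axes [ 5.17 -0.23 -0.74]
t: 16.12
tool_pos: [0.4921, 0.2002, 0.0514]
tool_rot: [0.018, 0.707, -0.018, 0.707]
ft_force: [-0.2, 0.1, -0.9]
finger_gap: 0.0159
t 16.1167 pos [492.06 200.23  51.36] tool axes y [0.05 1.   0.  ] z [ 1.   -0.05  0.  ] q [ 0.69  0.42 -0.44  0.   -0.71 -2.32] gap 15.863612588494707 F [-0.21  0.06 -0.86]
s 1 turn(tool rotvec) [ 0.01  0.01 -0.  ] shift in present tool [0.16 0.1  0.54] shift in goal axes [0.16 0.1  0.54]
s -1 turn(tool rotvec) [-179.99    0.01    0.01] shift in present tool [0.16 0.1  0.54] shift in goal axes [ 0.16 -0.1  -0.54]
```

View pics/j_scene.png

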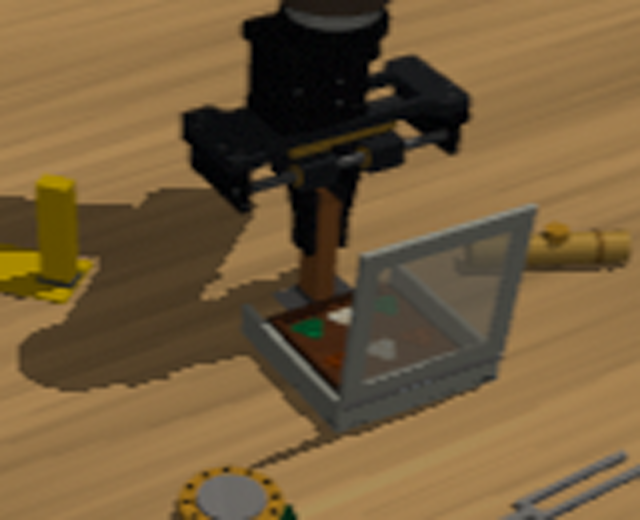

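```bash
python3 -m jog '[[0,0,-2,0,0,0],[0,0,-4,0,0,0],[0,0,-6,0,0,0],[0,0,-8,0,0,0],[0,0,-10,0,0,0],[0,0,-10,0,0,0],[0,0,-6,0,0,0],[0,0,-2,0,0,0]]'
python3 to.py 492.6 200.3 51.2 -3
python3 - <<'E'
from h import *
g=grab("scene"); cv2.imwrite("pics/k_scene.png",cv2.resize(g["image"][90:220,230:390],None,fx=4,fy=4,interpolation=cv2.INTER_CUBIC))
E
```

```text
t: 16.83
tool_pos: [0.4425, 0.2026, 0.0515]
tool_rot: [0.018, 0.707, -0.018, 0.707]
ft_force: [-0.1, -0.5, -0.4]
finger_gap: 0.0156
t 16.8333 pos [442.52 202.55  51.45] tool axes y [ 0.05  1.   -0.  ] z [ 1.   -0.05 -0.  ] q [ 0.76  0.36 -0.54 -0.   -0.67 -2.39] gap 15.620252393317092 F [-0.08 -0.5  -0.45]
s 1 turn(tool rotvec) [ 0.07 -0.03  0.02] shift in present tool [ 0.22  0.31 50.13] shift in goal axes [ 0.25  0.37 50.13]
s -1 turn(tool rotvec) [-179.93   -0.03   -0.05] shift in present tool [ 0.22  0.31 50.13] shift in goal axes [  0.25  -0.37 -50.13]
```

View pics/k_scene.png

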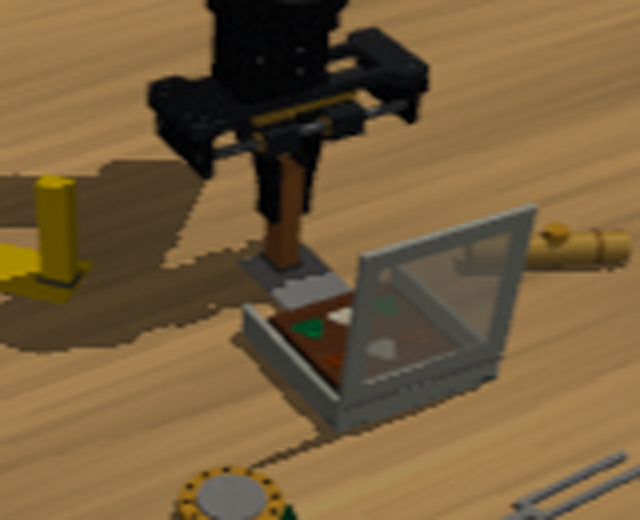

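```bash
python3 -m jog '[[0,0,-5,0,0,0],[0,0,-10,0,0,0],[0,0,-14,0,0,0],[0,0,-14,0,0,0],[0,0,-12,0,0,0],[0,0,-7,0,0,0],[0,0,-3,0,0,0],[0,0,0,0,0,0]]'
python3 -m jog '[[2,0,0,0,0,0],[2,0,0,0,0,0],[1,0,0,0,0,0],[0.6,0,0,0,0,0],[0.5,0,0,0,0,0],[0,0,0,0,0,0]]'
python3 to.py 377 205 45 -3
```

```text
t: 17.55
tool_pos: [0.3787, 0.2063, 0.0515]
tool_rot: [0.018, 0.707, -0.018, 0.707]
ft_force: [-0.4, 0.6, -1.8]
finger_gap: 0.0158
t: 18.05
tool_pos: [0.3793, 0.206, 0.045]
tool_rot: [0.018, 0.707, -0.019, 0.707]
ft_force: [-0.6, 0.4, -0.8]
finger_gap: 0.0157
t 18.05 pos [379.27 205.97  45.02] tool axes y [ 0.05  1.   -0.  ] z [ 1.   -0.05 -0.  ] q [ 0.88  0.3  -0.68  0.   -0.59 -2.5 ] gap 15.705633621465514 F [-0.58  0.39 -0.81]
s 1 turn(tool rotvec) [-0.01 -0.01  0.02] shift in present tool [ 0.02 -1.08 -2.21] shift in goal axes [ 0.02 -1.08 -2.21]
s -1 turn(tool rotvec) [179.99   0.03   0.02] shift in present tool [ 0.02 -1.08 -2.21] shift in goal axes [0.02 1.08 2.21]
```

```bash
python3 -m jog '[[0.3,0,0,0,0,0],[0,0,0,0,0,0],[0,0,0,0,0,0],[0,0,0,0,0,0],[0,0,0,0,0,0],[0,0,0,0,0,0],[0,0,0,0,0,0],[0,0,0,0,0,0]]' 0.6
python3 -m jog '[[-5,0,0,0,0,0],[-15,0,0,0,0,0],[-25,0,0,0,0,0],[-35,0,0,0,0,0],[-40,0,0,0,0,0],[-40,0,0,0,0,0],[-30,0,0,0,0,0],[-10,0,0,0,0,0]]'
python3 - <<'E'
from h import *
np.set_printoptions(precision=4,suppress=True)
g=grab("scene"); cv2.imwrite("pics/l_scene.png",cv2.resize(g["image"][90:220,200:390],None,fx=4,fy=4,interpolation=cv2.INTER_CUBIC)); np.savez("s7.npz",**g)
g=grab("top"); cv2.imwrite("pics/l_top.png",cv2.resize(g["image"][120:260,110:270],None,fx=4,fy=4,interpolation=cv2.INTER_CUBIC)); np.savez("t7.npz",**g)
E
python3 to.py 377 205 45 -3
```

```text
t: 18.72
tool_pos: [0.3791, 0.2061, 0.045]
tool_rot: [0.018, 0.707, -0.018, 0.707]
ft_force: [0.1, -0.8, 0.2]
finger_gap: 0.0516
t: 19.38
tool_pos: [0.381, 0.2075, 0.2509]
tool_rot: [0.021, 0.704, -0.016, 0.71]
ft_force: [0.6, 0.2, 0.5]
finger_gap: 0.052
t 19.4833 pos [379.96 206.95 247.78] tool axes y [0.05 1.   0.01] z [ 1.   -0.05  0.  ] q [ 0.88  0.03 -0.39  0.   -1.15 -2.5 ] gap 52.29010785439246 F [ 0.06  0.11 -0.79]
s 1 turn(tool rotvec) [ 0.02  0.24 -0.29] shift in present tool [202.75  -3.14  -3.71] shift in goal axes [202.78  -2.1   -2.85]
s -1 turn(tool rotvec) [-179.98    0.46    0.38] shift in present tool [202.75  -3.14  -3.71] shift in goal axes [202.78   2.1    2.85]
```

View pics/l_scene.png

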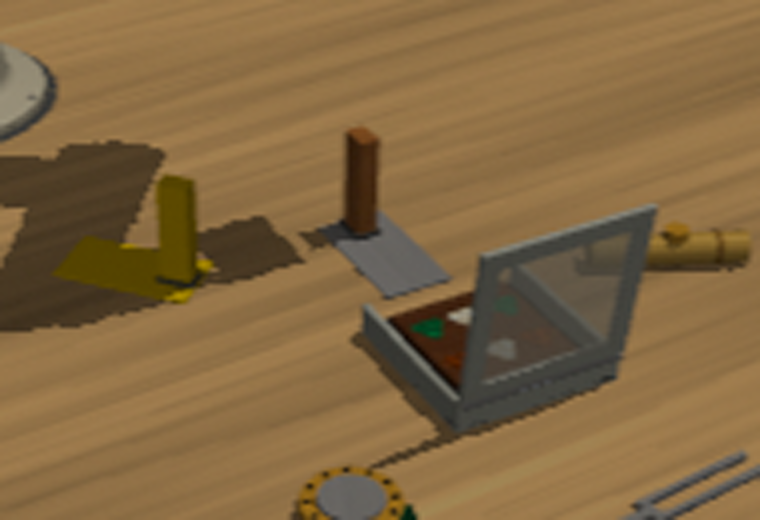

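View pics/l_top.png

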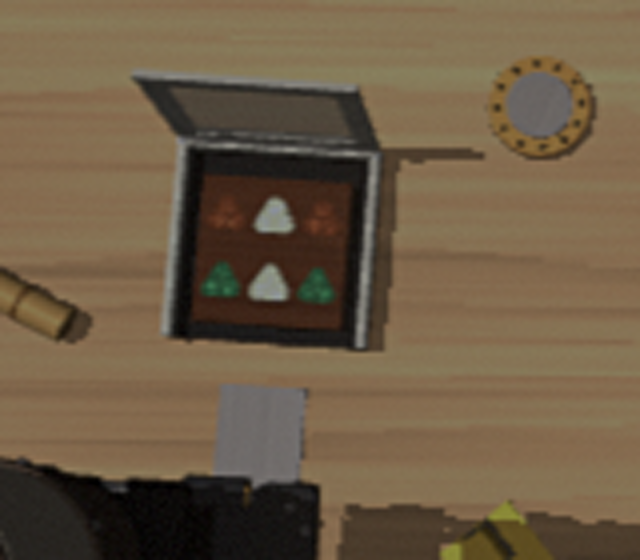

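```bash
cat > cv.py <<'E'
from h import *
np.set_printoptions(precision=1,suppress=True)
a=np.radians(-3);e=np.array([np.cos(a),np.sin(a)]);n=np.array([-e[1],e[0]])
st=state(); p=st["tool_pos"]*1000; d=p[:2]-[560.5,196]; cur=np.array([d@e,d@n,p[2]])
print("t",st["t"],"TCP in case frame X,Y,Z",cur,"F",st["ft_force"],"q",st["qpos"])
E
python3 - <<'E'
exec(open("cv.py").read())
prev=None
for th in [100,95,90,82,74,66,58,50,42,34,26,18,10,5,0]:
    t=np.radians(th); r=108
    P=np.array([66,24])+r*np.array([-np.cos(t),np.sin(t)])+5*np.array([np.sin(t),np.cos(t)])+[9.5,0]
    print(th,"X,Z",P, "" if prev is None else ("down %.1f dz %.1f"%(prev[1]-P[1],P[0]-prev[0]))); prev=P
f={k:(v if v.shape else v.item()) for k,v in np.load("t7.npz",allow_pickle=True).items()}; C=cloud(f); z=C[...,2]
m=np.zeros(z.shape,bool); m[135:157,138:206]=1
k=m&(z>.04)&(z<.17); P=C[k]*1000; D=P[:,:2]-[560.5,196]; X=D@e
pf=np.polyfit(P[:,2],X,1); print("cover inner: dX/dZ",pf, "angle deg",90+np.degrees(np.arctan(pf[0])),"zmax",P[:,2].max(), "X at z 24,150",np.polyval(pf,[24,150]))
E
```

```text
t 19.4833 TCP in case frame X,Y,Z [-180.9    1.5  247.8] F [ 0.1  0.1 -0.8] q [ 0.9  0.  -0.4  0.  -1.1 -2.5]
100 X,Z [ 99.2 129.5] 
95 X,Z [ 89.9 131.2] down -1.7 dz -9.3
90 X,Z [ 80.5 132. ] down -0.8 dz -9.4
82 X,Z [ 65.4 131.6] down 0.4 dz -15.1
74 X,Z [ 50.5 129.2] down 2.5 dz -14.9
66 X,Z [ 36.1 124.7] down 4.5 dz -14.4
58 X,Z [ 22.5 118.2] down 6.5 dz -13.6
50 X,Z [  9.9 109.9] down 8.3 dz -12.6
42 X,Z [ -1.4 100. ] down 10.0 dz -11.3
34 X,Z [-11.2  88.5] down 11.4 dz -9.8
26 X,Z [-19.4  75.8] down 12.7 dz -8.1
18 X,Z [-25.7  62.1] down 13.7 dz -6.3
10 X,Z [-30.   47.7] down 14.5 dz -4.3
5 X,Z [-31.7  38.4] down 9.3 dz -1.7
0 X,Z [-32.5  29. ] down 9.4 dz -0.8
cover inner: dX/dZ [ 0.1 63.8] angle deg 95.8876987304363 zmax 153.59437456590797 X at z 24,150 [66.2 79.2]
```

```bash
python3 -m jog '[[0,0,20,0,0,0],[0,0,35,0,0,0],[0,0,41,0,0,0],[0,0,41,0,0,0],[0,0,41,0,0,0],[0,0,41,0,0,0],[0,-1,40,0,0,0],[0,-1,25,0,0,0]]' 0 20
python3 -m jog '[[0,0,12,0,0,0],[0,0,4,0,0,0],[0,0,0,0,0,0]]'
python3 cv.py
```

```text
t: 20.15
tool_pos: [0.665, 0.1882, 0.241]
tool_rot: [0.018, 0.708, -0.02, 0.705]
ft_force: [0.4, 0.2, 0.7]
finger_gap: 0.0069
t: 20.4
tool_pos: [0.6785, 0.1879, 0.2418]
tool_rot: [0.018, 0.708, -0.019, 0.705]
ft_force: [0.2, -0.2, -0.6]
finger_gap: 0.0004
t 20.4 TCP in case frame X,Y,Z [118.2  -1.9 241.8] F [ 0.2 -0.2 -0.6] q [ 0.5  0.5  0.3 -0.  -1.3 -2.1]
```

Now I'll go down behind the cover to Z≈125.

```bash
python3 -m jog '[[15,0,0,0,0,0],[30,0,0,0,0,0],[30,0,0,0,0,0],[20,0,0,0,0,0],[12,0,0,0,0,0],[8,0,0,0,0,0],[2,0,0,0,0,0],[0,0,0,0,0,0]]'
python3 cv.py
python3 - <<'E'
from h import *
g=grab("scene"); cv2.imwrite("pics/m_scene.png",cv2.resize(g["image"][60:220,220:420],None,fx=3.6,fy=3.6,interpolation=cv2.INTER_CUBIC))
E
```

```text
t: 21.07
tool_pos: [0.6787, 0.1887, 0.1286]
tool_rot: [0.018, 0.707, -0.018, 0.707]
ft_force: [0.3, -0.2, -0.6]
finger_gap: 0.0004
t 21.0667 TCP in case frame X,Y,Z [118.4  -1.1 128.6] F [ 0.3 -0.2 -0.6] q [ 0.5  0.6  0.1  0.  -1.1 -2.1]
```

View pics/m_scene.png

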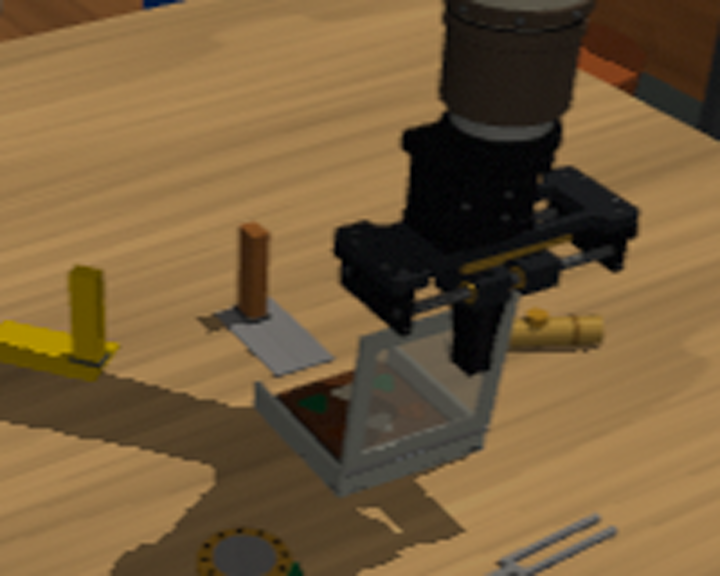

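```bash
python3 -m jog '[[0,0,-12,0,0,0],[0,0,-10,0,0,0],[0,0,-8,0,0,0],[-1,0,-8,0,0,0],[0,0,-8,0,0,0],[0,0,-8,0,0,0],[0,0,-7,0,0,0],[1,0,-7,0,0,0]]'
python3 cv.py
python3 -m jog '[[1,0,-7,0,0,0],[2,0,-7,0,0,0],[2,0,-7,0,0,0],[3,0,-7,0,0,0],[3,0,-7,0,0,0],[4,0,-7,0,0,0],[4,0,-6,0,0,0],[4,0,-6,0,0,0]]'
python3 cv.py
python3 - <<'E'
from h import *
g=grab("scene"); cv2.imwrite("pics/n_scene.png",cv2.resize(g["image"][60:220,220:420],None,fx=3.6,fy=3.6,interpolation=cv2.INTER_CUBIC))
E
```

```text
t: 21.78
tool_pos: [0.6102, 0.1922, 0.1281]
tool_rot: [0.019, 0.707, -0.018, 0.707]
ft_force: [1.1, -0.6, 0.0]
finger_gap: 0.0001
t 21.7833 TCP in case frame X,Y,Z [ 49.9  -1.2 128.1] F [ 1.1 -0.6  0. ] q [ 0.6  0.5 -0.1  0.  -1.  -2.2]
t: 22.45
tool_pos: [0.556, 0.1948, 0.1046]
tool_rot: [0.018, 0.707, -0.018, 0.707]
ft_force: [1.3, 0.1, -0.1]
finger_gap: 0.0003
t 22.45 TCP in case frame X,Y,Z [ -4.4  -1.5 104.6] F [ 1.3  0.1 -0.1] q [ 0.6  0.4 -0.2  0.  -0.9 -2.2]
```

View pics/n_scene.png

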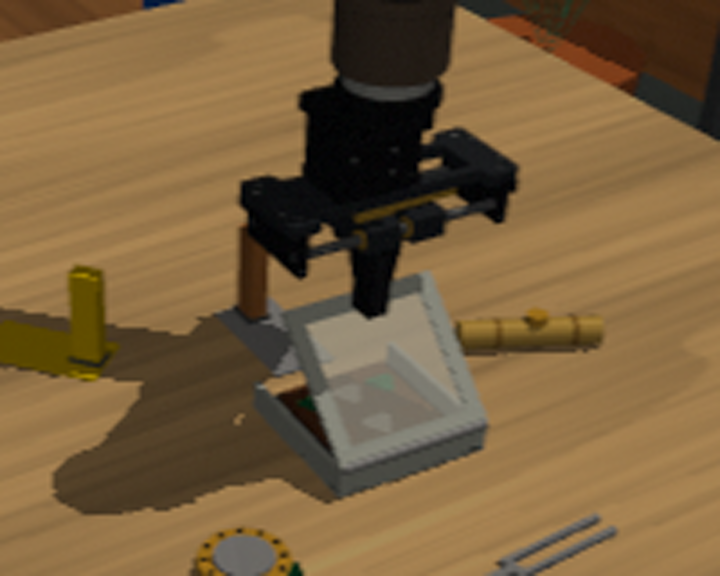

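```bash
python3 -m jog '[[7,0,-4,0,0,0],[8,0,-4,0,0,0],[8,0,-5,0,0,0],[8,0,-4,0,0,0],[8,0,-4,0,0,0],[8,0,-3,0,0,0],[8,0,-2,0,0,0],[6,0,-1,0,0,0]]'
python3 cv.py
python3 -m jog '[[5,0,-1,0,0,0],[3,0,0,0,0,0],[2,0,0,0,0,0],[2,0,0,0,0,0],[1,0,0,0,0,0],[0,0,0,0,0,0]]'
python3 cv.py
```

```text
t: 23.17
tool_pos: [0.529, 0.196, 0.0427]
tool_rot: [0.018, 0.707, -0.019, 0.706]
ft_force: [-0.5, 0.6, 0.9]
finger_gap: 0.0009
t 23.1667 TCP in case frame X,Y,Z [-31.4  -1.7  42.7] F [-0.5  0.6  0.9] q [ 0.6  0.5 -0.4 -0.  -0.7 -2.3]
t: 23.67
tool_pos: [0.5289, 0.1962, 0.0308]
tool_rot: [0.019, 0.707, -0.019, 0.707]
ft_force: [-0.4, -0.3, -0.9]
finger_gap: 0.0001
t 23.6667 TCP in case frame X,Y,Z [-31.5  -1.4  30.8] F [-0.4 -0.3 -0.9] q [ 0.6  0.5 -0.4  0.  -0.7 -2.3]
```

```bash
python3 -m jog '[[0.7,0,0,0,0,0],[0.7,0,0,0,0,0],[0,0,0,0,0,0]]'
python3 -m jog '[[0.5,0,0,0,0,0],[0.5,0,0,0,0,0],[0,0,0,0,0,0]]'
python3 cv.py
python3 - <<'E'
from h import *
g=grab("scene"); cv2.imwrite("pics/o_scene.png",cv2.resize(g["image"][60:220,220:420],None,fx=3.6,fy=3.6,interpolation=cv2.INTER_CUBIC))
E
```

```text
t: 23.92
tool_pos: [0.5291, 0.1963, 0.0297]
tool_rot: [0.019, 0.707, -0.018, 0.707]
ft_force: [0.6, 0.4, -0.8]
finger_gap: 0.0004
t: 24.17
tool_pos: [0.529, 0.1964, 0.0286]
tool_rot: [0.019, 0.707, -0.018, 0.707]
ft_force: [-0.1, 0.4, 1.0]
finger_gap: 0.0003
t 24.1667 TCP in case frame X,Y,Z [-31.5  -1.3  28.6] F [-0.1  0.4  1. ] q [ 0.6  0.5 -0.4  0.  -0.7 -2.3]
```

View pics/o_scene.png

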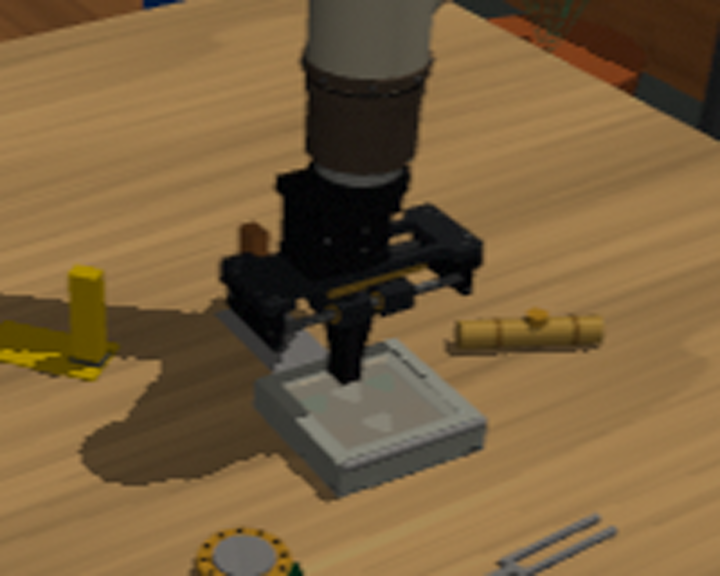

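```bash
python3 -m jog '[[0.5,0,0,0,0,0],[0.5,0,0,0,0,0],[0,0,0,0,0,0]]'
python3 -m jog '[[0.5,0,0,0,0,0],[0.5,0,0,0,0,0],[0,0,0,0,0,0]]'
python3 cv.py
```

```text
t: 24.47
tool_pos: [0.529, 0.1964, 0.0283]
tool_rot: [0.018, 0.707, -0.018, 0.707]
ft_force: [-1.4, 0.2, 6.0]
finger_gap: 0.0002
t: 24.72
tool_pos: [0.529, 0.1964, 0.0282]
tool_rot: [0.018, 0.707, -0.018, 0.707]
ft_force: [-3.7, -1.0, 9.5]
finger_gap: 0.0005
t 24.7167 TCP in case frame X,Y,Z [-31.4  -1.3  28.2] F [-3.7 -1.   9.5] q [ 0.6  0.5 -0.4  0.  -0.7 -2.3]
```

```bash
python3 -m jog '[[-2,0,0,0,0,0],[-6,0,0,0,0,0],[-15,0,0,0,0,0],[-25,0,0,0,0,0],[-35,0,0,0,0,0],[-40,0,0,0,0,0],[-35,0,0,0,0,0],[-20,0,0,0,0,0]]'
python3 -m jog '[[0,-20,0,0,0,0],[0,-35,0,0,0,0],[0,-40,0,0,0,0],[0,-40,0,0,0,0],[0,-40,0,0,0,0],[0,-35,0,0,0,0],[0,-20,0,0,0,0],[0,0,0,0,0,0]]'
python3 - <<'E'
from h import *
np.set_printoptions(precision=4,suppress=True)
g=grab("scene"); cv2.imwrite("pics/p_scene.png",cv2.resize(g["image"][110:270,100:400],None,fx=2.6,fy=2.6,interpolation=cv2.INTER_CUBIC))
cv2.imwrite("pics/p_case.png",cv2.resize(g["image"][135:205,270:380],None,fx=7,fy=7,interpolation=cv2.INTER_CUBIC))
g=grab("top"); cv2.imwrite("pics/p_top.png",cv2.resize(g["image"][90:320,110:400],None,fx=2.6,fy=2.6,interpolation=cv2.INTER_CUBIC))
C=cloud(g); z=C[...,2]; m=np.zeros(z.shape,bool); m[150:215,140:212]=1; k=m&(z>.015)&(z<.05)
P=C[k]; A=np.c_[P[:,:2]-[.5605,.196],np.ones(len(P))]; print(k.sum(),np.linalg.lstsq(A,P[:,2],rcond=None)[0],P.min(0),P.max(0))
print(state()["t"])
E
```

```text
t: 25.38
tool_pos: [0.5302, 0.1969, 0.2094]
tool_rot: [0.019, 0.705, -0.017, 0.709]
ft_force: [-0.2, -0.4, 0.2]
finger_gap: 0.0005
t: 26.05
tool_pos: [0.5159, -0.0366, 0.2045]
tool_rot: [0.02, 0.707, -0.02, 0.706]
ft_force: [0.2, -0.0, 0.7]
finger_gap: 0.0004
503 [0.0548 0.0068 0.0263] [0.5875 0.1281 0.0227] [0.6326 0.2603 0.0349]
26.15
```

View pics/p_scene.png

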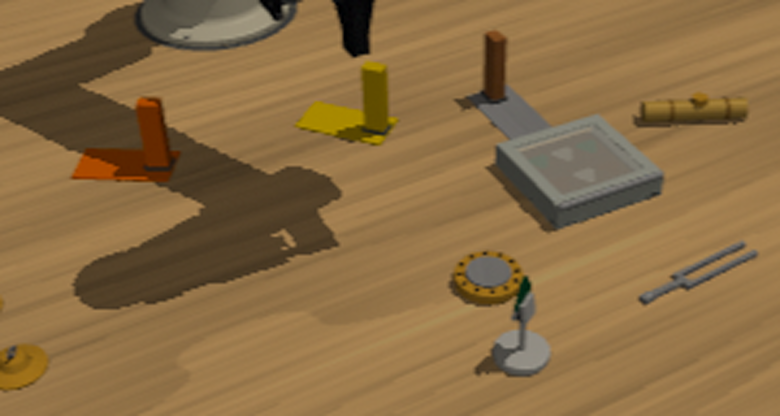

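View pics/p_case.png

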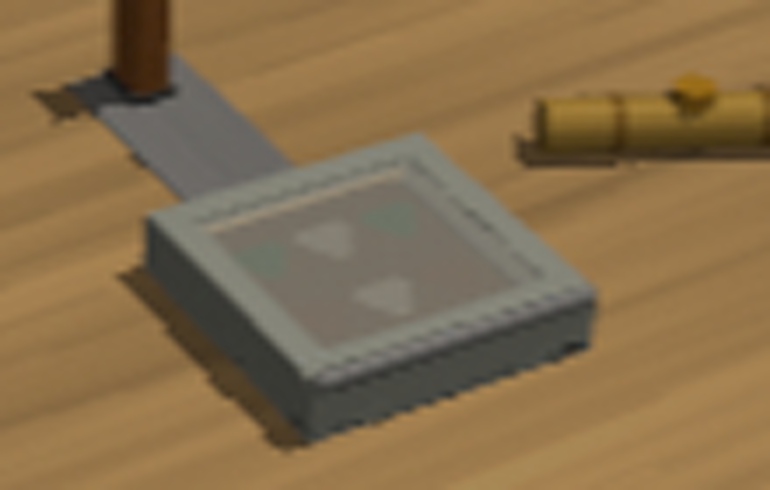

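View pics/p_top.png

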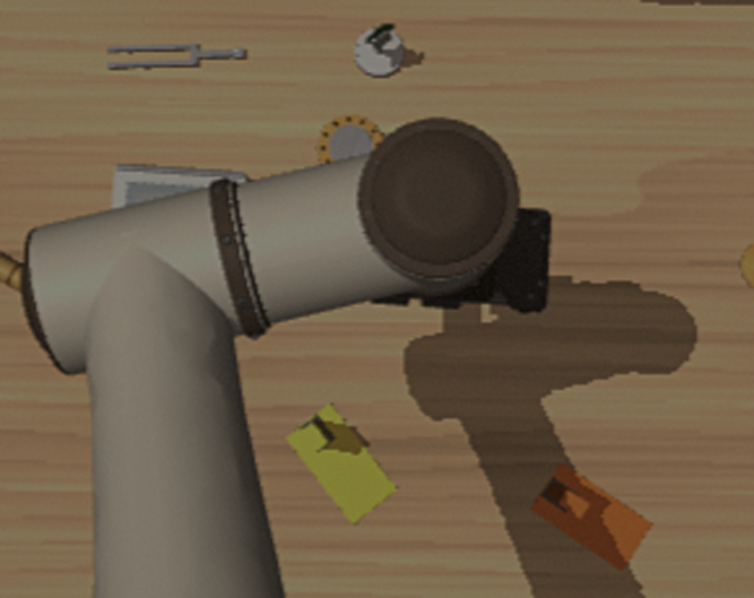

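Run:
```python
from h import *
np.set_printoptions(precision=4,suppress=True)
g=grab("scene"); C=cloud(g)
D=C[...,:2]-[.5605,.196]; a=np.radians(-3); X=D@[np.cos(a),np.sin(a)]; Y=D@[-np.sin(a),np.cos(a)]; z=C[...,2]
for lo in range(-60,66,15):
    k=(X>lo/1000)&(X<(lo+15)/1000)&(abs(Y)<.064)&(abs(Y)>.05)&(z>.02)&(z<.05); print(lo,k.sum(),np.median(z[k]) if k.any() else None)
k=(abs(X+.18)<.013)&(abs(Y)<.02)&(z>.06); print("grip",k.sum(),C[k].mean(0),z[k].max())
hand_in(); print(state()["t"])
```

```text
-60 30 0.027995316936196835
-45 33 0.0277305839069234
-30 35 0.02737748098602477
-15 33 0.027864560113956993
0 37 0.02732350458120869
15 35 0.027743771131744976
30 35 0.027016665417703867
45 34 0.027804867045350068
60 48 0.027403440993676698
grip 75 [0.3848 0.2051 0.075 ] 0.08565796785532676
the job is handed in; nothing more can be done
the job is handed in; nothing more can be done
```

The board is in the display case with the cover shut, and I've handed the job in at about 26 s of the 67 s allowed. I took the steel lifter, not the orange or yellow look-alike. I slid its blade under the board, carried the board to the case and lowered it in, then drew the blade out. I left the lifter standing in front of the case and pushed the cover down with the closed fingertips.

**Last checks:**
- **Board:** After I drew the lifter out, the camera showed the board flat and fully inside the case. No view showed the gripper touching it.
- **Cover:** It stopped at 28.2 mm under a 9.5 N push. The depth image then showed it level, 27–28 mm high from hinge to free edge. That is about 1 mm below the nominal 29 mm, which is within calibration.
- **Lifter:** It is standing upright, with the top of its grip at 85.7 mm.
- **Other things:** The clip stand, kazoo, tuning fork and look-alikes looked unmoved in the last pictures. In the final views the pitch pipe was partly hidden and the cymbals were only partly in the crop, but the arm never went near the cymbals.

**Measurements that disagreed:** The scene and top cameras differed by 3–5 mm on the board and case positions. The board has 12–14 mm of room on each side in the case, so I went ahead. One cover reading from the top camera was distorted because the arm blocked its view, so I used the scene camera's depth for the cover check.

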